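Sort left- and right-hand corner brackets and sign off the batch

ROBOT

A 6-joint arm with a two-finger parallel gripper is mounted at the origin on the work surface. World frame = base frame: x ahead of the robot, y to its left, z up, the work surface at z = 0. Lengths are in m, angles in rad, forces in N, time in s.
With the tool pointing down it reaches from about 0.275 to 0.725 m from the base axis. Payload 5.6 kg.
Tool frame: the origin (TCP) lies midway between the tips of the shut fingers; the grasp point (between the pads) lies 19 mm behind it; z points along the fingers, y is the line along which they close (so a half turn about z gives the same grasp; the last joint's range is limited). The gripper opens to 85 mm and grips with 20 to 120 N. Pads are 22 mm wide; open, the fingers measure 114 mm over their backs; the gripper's body (76 mm by 85 mm) begins 54 mm behind the grasp point. The pads swing forward as they close: fully open they stand 13 mm farther back than shut.
Start: joints at [1.605, 0.255, 0.108, 0, -1.424, -0.285], TCP at [0.136, 0.533, 0.231] pointing down, gripper open.
Joint ranges: [-2.95, 2.95], [-1.21, 1.97], [-1.09, 1.5], [-2.87, 1.71], [-2.94, -0.07], [-3.05, 3.05]. Speed limits (rad/s): [2.57, 2.57, 3.14, 3.14, 3.14, 3.14].

INTERFACE

Orientations are given as a unit quaternion [x, y, z, w].
In Python, from cell import arm gives the robot as it stands.
- The arm moves only by the shell command python3 -m creep 'ROWS'. ROWS is JSON, a list of rows, each an object of numbers: "rx", "ry", "rz": the turn, a rotation vector about the world's x, y, z in rad; "x", "y", "z": the shift along the world's x, y, z in cm; "jaw": the finger opening in cm, from 0 to 8.54. A call has 1 to 10 rows; each row is the pose to reach, as a shift and turn from the pose commanded when the call began; what a row does not reach only later rows make up. A row lasts 1/10 s, in which the tool goes at most 50 mm and 8.59 degrees, less where a joint would pass 70% of its speed; a pose out of reach is approached as far as the arm can. A call with a gripper value outside its range is refused whole. The fingers move at their own pace and stop on an object; the grip force is fixed at half the most. Time passes only in rows, so rows that repeat a pose let the fingers close. It gives the time, the measured TCP pose, the force, the opening and the grip force at its end, in the units of the state.
- arm.observe(): the state, without advancing time (a new reading comes with each control period).
- arm.grab_frame(name): name is "side" or "top"; returns a dict with "pixels" (384x512x3 uint8, blue, green, red), "fx", "fy", "cx", "cy" (pixels), "R" (3x3) and "t" (3): a world point X has camera coordinates R X + t. Camera axes: x right, y down, z forward; pixel columns grow to the right and rows downward; lengths in m; the calibration is good to about 2 mm. A picture is of the moment at which its call begins. There is no depth.
- arm.finish_job(): hands the job in; it is judged then, once.
The state is a dict: "clock": time; "joint_pos": joint angles; "qvel": joint speeds; "tau": joint torques, N m; "tcp_pos": TCP position; "ee_rot": TCP orientation; "ft_force": force on the tool from outside, world axes, zero at the start; "moment": the same for the moment, N m; "opening": finger opening in m; "grasp_force": force on a finger pad.
Only numpy, scipy, OpenCV 4.12 (cv2) and the standard library are available. Lean on these libraries where they do the work, as an engineer would, in place of code of your own. Each camera call takes 0.05 s, during which the arm holds its last target. There are 200 camera calls.

TASK

Sort the loose corner brackets, both those on the bench and those left over in the bins, so that every one lies rib up on the floor of the bin whose fixed sample bracket has the same hand (left or right); a leftover may be in the wrong bin and must then change over. When all are sorted, and not before, sign off the batch at the black switch at the back: pull its knob up all the way, turn it clockwise to its stop while it is up, then push it fully back in. Leave the two small rubber plugs on the bench about where they lie.

Things in the scene. Friction and masses are not known exactly. Their poses are not given: they have to be found in the camera images.
- lh_1: Left-hand bracket, aluminium: from above, foot at the far end, the foot points left. L-shaped base plate 6 mm thick: leg 80 x 24 mm along x; at its +x end a foot 24 mm wide reaching 34 mm to +y from the leg's centre line. Rib on the leg, to grip: x -30..+20 mm, 12 mm thick, top 36 mm up. Origin: underside, centre of the leg; z up. 0.1-0.2 kg. On the bench between the bins, or absent.
- lh_2: Another left-hand bracket, exactly as lh_1. On the bench between the bins, or absent.
- lh_3: Another left-hand bracket, exactly as lh_1. On the bench between the bins, or absent.
- lh_4: Another left-hand bracket, exactly as lh_1. A leftover: starts in either bin, perhaps the wrong one, or absent.
- rh_1: Right-hand bracket, aluminium: from above, foot at the far end, the foot points right. L-shaped base plate 6 mm thick: leg 80 x 24 mm along x; at its +x end a foot 24 mm wide reaching 34 mm to -y from the leg's centre line. Rib on the leg, to grip: x -30..+20 mm, 12 mm thick, top 36 mm up. Origin: underside, centre of the leg; z up. 0.1-0.2 kg. On the bench between the bins, or absent.
- rh_2: Another right-hand bracket, exactly as rh_1. On the bench between the bins, or absent.
- rh_3: Another right-hand bracket, exactly as rh_1. On the bench between the bins, or absent.
- rh_4: Another right-hand bracket, exactly as rh_1. A leftover: starts in either bin, perhaps the wrong one, or absent.
- bin_lh: Left-hand brackets' bin: fixed blue open bin 232 x 232 mm outside, 220 x 220 inside, 40 mm high, floor 6 mm thick, on the robot's left or right side (varies). Origin: centre of the underside. Outside its far (+x) wall, 116 to 178 mm out, is a ledge 34 mm high, 120 mm wide, with a fixed left-hand sample bracket on it (top 70 mm above the bench): do not move.
- bin_rh: Right-hand brackets' bin: fixed blue open bin 232 x 232 mm outside, 220 x 220 inside, 40 mm high, floor 6 mm thick, on the robot's left or right side (varies). Origin: centre of the underside. Outside its far (+x) wall, 116 to 178 mm out, is a ledge 34 mm high, 120 mm wide, with a fixed right-hand sample bracket on it (top 70 mm above the bench): do not move.
- knob_grip (a point): Grip point of the pull-to-turn switch: black bar knob 56 mm long (this point's x), 16 mm thick (y), 38 mm high, on a vertical shaft on a fixed grey box 90 x 90 x 45 mm at the far middle of the bench. On the shaft's axis, 16 mm below the knob's top, 78 mm above the bench when pushed in; knob's underside 11 mm above the box. Moves with the knob.
- switch_pull (a joint): How far the knob is pulled up, m: 0 pushed in, 0.020 fully out (stop). Friction about 4 N holds it wherever it is left; no spring.
- switch_turn (a joint): How far the knob is turned clockwise seen from above, rad: starts at 0 to 0.1, stop at 1.2 (about 70 degrees). Friction only, 0.12 N m. It is to be turned only while pulled out, so do not bump it round while it is in.
- rubber_plug_a: Bystander: blue rubber plug, 32 mm across, 24 mm high, among the brackets; origin under its centre.
- rubber_plug_b: Bystander: white rubber plug, same size.
Things that resemble listed ones, but are neither listed nor needed, are in the scene too. What is shaped like the lh_3 but yellow is not meant.

How it is judged:
By the outcome, as a careful person would: the job done as asked, in the order asked, and still so for the second after the job is handed in, with the robot touching nothing.
Of lh_1, rh_1, lh_2, rh_2, lh_3, rh_3 only 4 to 6 are there at a start; the rules pass over those that are not, and their reading is None.
Of lh_4, rh_4 only 1 to 2 are there at a start; the rules pass over those that are not, and their reading is None.
At some moment in a run one of lh_1, rh_1, lh_2, rh_2, lh_3, rh_3 may be knocked a few centimetres aside while the robot is not near it.
Once in a run the grip may slacken for a moment while it holds something.
It also fails if it takes over 210 s, if anything falls off the work surface, if the arm or the gripper's body presses on something with over 40 N, if the wrist force passes 120 N, or if a joint passes its speed limit or range.

## Working session

There is one attempt and no reset: what is moved stays moved. The work goes in short steps, Python scripts to look and compute and a shell command to move; the robot and the scene stay as the last step left them, time stands still between calls to the robot, and variables do not carry over. Pictures are saved under pics/ and viewed, at most 14 in all, crops included, and the job is handed in when it is done.

```bash
ls; mkdir -p pics; python3 - <<'E'
from cell import arm
import cv2,numpy as np
s=arm.observe();print(s)
for n in("top","side"):
    f=arm.grab_frame(n);cv2.imwrite(f"pics/{n}0.png",f["pixels"]);print(n,f["fx"],f["fy"],f["cx"],f["cy"],np.round(f["R"],3).tolist(),f["t"])
E
```

```text
pics
{'clock': 0.0, 'joint_pos': array([ 1.60461404e+00,  2.55695656e-01,  1.06986519e-01, -4.61159540e-04,
       -1.42392987e+00, -2.84593317e-01]), 'qvel': array([ 0.00113404,  0.00167241,  0.00023671, -0.00015149, -0.00022678,
       -0.00097702]), 'tau': array([ 7.80374762e-05, -3.86632097e+01,  2.37945110e+01,  5.36521241e+00,
       -6.15270634e-03, -1.31961215e-05]), 'tcp_pos': array([0.13631477, 0.53230665, 0.23041784]), 'ee_rot': array([ 9.92144550e-01, -1.25093131e-01, -7.91181191e-05,  9.45846890e-04]), 'ft_force': array([-0.23705011, -1.19676072, -0.20219426]), 'moment': array([0.00055136, 0.00970843, 0.0475374 ]), 'grasp_force': 0.0, 'opening': 0.08568769510179286}
top 355.39285857836364 355.39285857836364 247.82753604421242 185.8085609206723 [[0.014, -1.0, 0.006], [-0.994, -0.015, -0.105], [0.105, -0.004, -0.994]] [-0.00428852  0.47653963  0.8487225 ]
side 458.25028335916113 458.25028335916113 254.8586207143907 185.3540347208174 [[0.968, -0.252, 0.002], [-0.154, -0.6, -0.785], [0.199, 0.76, -0.619]] [-0.43528043  0.1379731   1.32351655]
```

View pics/top0.png

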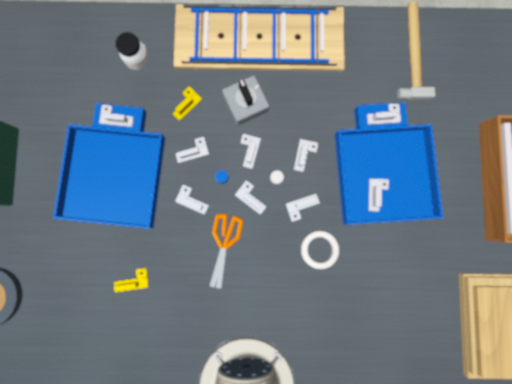

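View pics/side0.png

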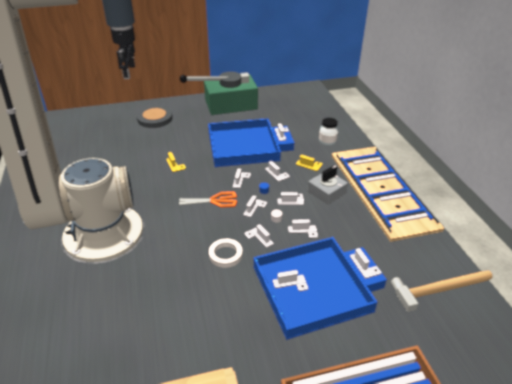

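The top view shows six white brackets on the bench at about (192,150), (250,150), (305,154), (191,199), (251,197) and (302,207). One leftover is in the right bin at (377,195). The samples are at (117,117) and (383,116), the plugs at (221,176) and (277,177), and the knob at (245,93). The side view agrees. The two yellow brackets are decoys.

```bash
cat > h.py <<'E'
from cell import arm
import cv2,numpy as np
S=1000.0 # px per m in rectified view; image u along -y (from y=.55), v along -x (from x=.95)
def rect(f,z):
    K=np.array([[f["fx"],0,f["cx"]],[0,f["fy"],f["cy"]],[0,0,1]]);R=np.array(f["R"]);t=np.array(f["t"])
    H=K@np.column_stack([R[:,0],R[:,1],R[:,2]*z+t])           # world(x,y,1)->img
    A=np.array([[0,-1/S,.95],[-1/S,0,.55],[0,0,1]])             # rect px->world
    return cv2.warpPerspective(f["pixels"],H@A,(1100,1000),flags=cv2.INTER_CUBIC|cv2.WARP_INVERSE_MAP)
def w(p): return np.array([.95-p[1]/S,.55-p[0]/S])
def brackets(f,z=.006,img=None):
    im=rect(f,z) if img is None else img
    hsv=cv2.cvtColor(im,cv2.COLOR_BGR2HSV)
    m=((hsv[...,1]<70)&(hsv[...,2]>135)).astype(np.uint8)
    out=[]
    for c in cv2.findContours(m,cv2.RETR_EXTERNAL,cv2.CHAIN_APPROX_NONE)[0]:
        if cv2.contourArea(c)<1200 or cv2.contourArea(c)>5500: continue
        b=cv2.boxPoints(cv2.minAreaRect(c)); P=[w(p) for p in b]
        e1,e2=P[1]-P[0],P[2]-P[1]
        if np.linalg.norm(e1)<np.linalg.norm(e2): e1,e2=e2,e1
        L,W=np.linalg.norm(e1),np.linalg.norm(e2)
        if not(.06<L<.1 and .032<W<.065): continue
        mu=cv2.moments(c);g=w((mu["m10"]/mu["m00"],mu["m01"]/mu["m00"]))
        C=np.mean(P,0); d=g-C
        # the centroid lies from box centre toward the leg side; the foot end is +x
        ex=e1/L; ex=ex*np.sign(ex@d)
        ey=e2/W; ey=ey*np.sign(ey@d)                             # toward leg side
        hand="L" if ex[0]*(-ey[1])-ex[1]*(-ey[0])>0 else "R"
        O=C+ey*(W/2-.012)                                        # leg centre
        G=O-.005*ex
        out.append(dict(hand=hand,O=O,G=G,yaw=np.degrees(np.arctan2(ex[1],ex[0])),L=L,W=W,
            d=(d@ex,d@ey),c=c))
    return out
def show(bs):
    for b in bs: print(b["hand"],"O",np.round(b["O"]*100,1),"grip",np.round(b["G"]*100,1),"yaw %.0f L %.0f W %.0f d %.0f %.0f"%(b["yaw"],b["L"]*1e3,b["W"]*1e3,b["d"][0]*1e3,b["d"][1]*1e3))
E
python3 - <<'E'
from h import *
f=arm.grab_frame("top")
for z in(.006,.012,.04):
    print(z);im=rect(f,z);bs=brackets(f,z);show(bs)
    if z==.006:
        o=im.copy()
        for b in bs: cv2.drawContours(o,[b["c"]],-1,(0,0,255),1)
        cv2.imwrite("pics/r0.png",o[180:680,150:950])
im=rect(f,.04);hsv=cv2.cvtColor(im,cv2.COLOR_BGR2HSV)
m=((hsv[...,0]>95)&(hsv[...,0]<125)&(hsv[...,1]>150)).astype(np.uint8)
for c in cv2.findContours(m,cv2.RETR_EXTERNAL,cv2.CHAIN_APPROX_SIMPLE)[0]:
    if cv2.contourArea(c)>500: x,y,ww,hh=cv2.boundingRect(c);print("blue",w((x,y)),w((x+ww,y+hh)),cv2.contourArea(c))
E
```

```text
0.006
L O [ 44.1 -13.3] grip [ 44.2 -13.8] yaw 109 L 88 W 53 d 6 6
R O [43.  14.5] grip [42.8 14. ] yaw 67 L 88 W 53 d 6 6
R O [43.9 -0.1] grip [43.6 -0.5] yaw 53 L 88 W 54 d 6 6
R O [ 46.2 -31.3] grip [ 45.7 -31.2] yaw -3 L 82 W 49 d 5 5
R O [ 56.  -12.9] grip [ 55.5 -12.8] yaw -12 L 88 W 53 d 6 6
L O [55.5 14.5] grip [55.4 15. ] yaw -73 L 87 W 54 d 5 6
L O [56.5 -0.9] grip [56.  -0.8] yaw -14 L 88 W 54 d 6 6
R O [64.2 34.2] grip [64.2 33.8] yaw 84 L 86 W 52 d 6 6
L O [ 65.8 -34.4] grip [ 65.7 -33.9] yaw -85 L 86 W 52 d 6 6
R O [79.6 29.1] grip [79.8 28.7] yaw 119 L 74 W 63 d 4 0
0.012
L O [ 44.  -13.2] grip [ 44.2 -13.7] yaw 109 L 87 W 53 d 6 6
R O [42.9 14.3] grip [42.7 13.9] yaw 67 L 87 W 53 d 6 6
R O [43.8 -0.1] grip [43.5 -0.5] yaw 53 L 87 W 54 d 6 5
R O [ 46.1 -31. ] grip [ 45.6 -31. ] yaw -3 L 82 W 49 d 5 5
R O [ 55.9 -12.8] grip [ 55.4 -12.7] yaw -12 L 87 W 53 d 6 6
L O [55.4 14.4] grip [55.3 14.9] yaw -72 L 87 W 53 d 5 5
L O [56.3 -0.9] grip [55.8 -0.8] yaw -15 L 88 W 53 d 6 6
R O [64. 34.] grip [64.  33.5] yaw 84 L 85 W 51 d 6 6
L O [ 65.6 -34.2] grip [ 65.6 -33.7] yaw -86
[... 243 characters left out ...]
 51 d 5 5
R O [43.7 -0.1] grip [43.4 -0.5] yaw 53 L 84 W 52 d 5 6
R O [ 45.9 -30.1] grip [ 45.4 -30. ] yaw -3 L 80 W 47 d 5 5
R O [ 55.3 -12.4] grip [ 54.9 -12.3] yaw -12 L 84 W 51 d 5 5
L O [54.9 14. ] grip [54.8 14.4] yaw -73 L 84 W 52 d 5 5
L O [55.8 -0.8] grip [55.3 -0.7] yaw -15 L 85 W 52 d 5 6
R O [63.3 33. ] grip [63.2 32.5] yaw 85 L 82 W 50 d 6 6
L O [ 64.8 -33.1] grip [ 64.7 -32.6] yaw -85 L 83 W 50 d 6 6
L O [ 71.3 -41.4] grip [ 71.3 -40.9] yaw -87 L 95 W 34 d 1 2
R O [78. 28.] grip [78.3 27.6] yaw 120 L 71 W 61 d 3 0
blue [0.513 0.082] [0.481 0.051] 721.0
blue [0.675 0.466] [0.37  0.209] 58760.0
blue [ 0.69  -0.209] [ 0.386 -0.467] 59312.0
blue [0.932 0.152] [ 0.789 -0.194] 5896.5
```

View pics/r0.png

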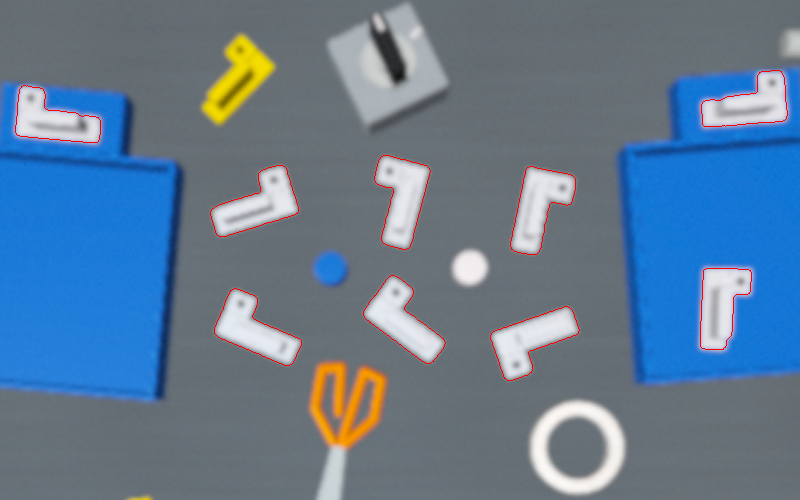

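```bash
sed -i 's/O=C+ey\*(W\/2-.012) /O=C+ey*.011 /; s/G=O-.005\*ex$/G=O-.005*ex; off=G-C/; s/hand=hand,/hand=hand,off=off,C=C,/' h.py
cat >> h.py <<'E'
def bins(f):
    im=rect(f,.04);hsv=cv2.cvtColor(im,cv2.COLOR_BGR2HSV)
    m=((hsv[...,0]>95)&(hsv[...,0]<125)&(hsv[...,1]>130)).astype(np.uint8)
    m=cv2.morphologyEx(m,cv2.MORPH_CLOSE,np.ones((61,61)))
    m=cv2.morphologyEx(m,cv2.MORPH_OPEN,np.ones((151,151)))
    for c in cv2.findContours(m,cv2.RETR_EXTERNAL,cv2.CHAIN_APPROX_SIMPLE)[0]:
        r=cv2.minAreaRect(c);print("bin",np.round(w(r[0])*100,1),r[1],r[2],np.round([w(p)*100 for p in cv2.boxPoints(r)],1).tolist())
def look():
    f=arm.grab_frame("top");bs=brackets(f)
    for b in bs:
        print(b["hand"],"C",np.round(b["C"]*100,1),"grip",np.round(b["G"]*100,1),"off",np.round(b["off"]*100,1),"yaw %.0f L %.0f W %.0f"%(b["yaw"],b["L"]*1e3,b["W"]*1e3))
    s=arm.observe();print("tcp",np.round(s["tcp_pos"]*100,1),"yaw %.1f"%np.degrees(2*np.arctan2(s["ee_rot"][1],s["ee_rot"][0])),"t",s["clock"],"op",s["opening"])
    return f
E
python3 -c "
from h import *
bins(look())"
```

```text
L C [ 42.7 -13.8] grip [ 43.9 -13.9] off [ 1.2 -0.1] yaw 109 L 88 W 53
R C [44.3 13.9] grip [43.1 13.8] off [-1.2 -0. ] yaw 67 L 87 W 53
R C [45.1 -1. ] grip [43.9 -0.7] off [-1.2  0.3] yaw 53 L 88 W 54
R C [ 46.1 -32.5] grip [ 45.7 -31.4] off [-0.4  1.1] yaw -3 L 82 W 49
R C [ 55.7 -14.3] grip [ 55.5 -13.1] off [-0.3  1.2] yaw -12 L 88 W 53
L C [57.  14.9] grip [55.8 15.1] off [-1.2  0.2] yaw -73 L 87 W 54
L C [56.8  0.5] grip [56.1 -0.4] off [-0.8 -0.9] yaw -14 L 88 W 54
R C [65.6 34.1] grip [64.4 33.7] off [-1.1 -0.4] yaw 84 L 86 W 51
L C [ 67.2 -34.3] grip [ 66.  -33.9] off [-1.1  0.4] yaw -85 L 86 W 52
R C [81.3 30.1] grip [80.6 29.1] off [-0.7 -1. ] yaw 119 L 74 W 63
tcp [13.6 53.3 23.1] yaw -14.4 t 0.2 op 0.08524411043459722
bin [50.2 33.8] (239.0, 233.0) 90.0 [[62.20000076293945, 45.5], [62.20000076293945, 22.200000762939453], [38.29999923706055, 22.200000762939453], [38.29999923706055, 45.5]]
bin [ 51.6 -33.7] (239.0, 236.0) 90.0 [[63.599998474121094, -21.899999618530273], [63.599998474121094, -45.5], [39.70000076293945, -45.5], [39.70000076293945, -21.899999618530273]]
```

```bash
python3 -m creep '[{"x":21,"y":-33,"z":-5,"rz":0.04,"jaw":4.5},{"x":21,"y":-33,"z":-5,"rz":0.04,"jaw":4.5},{"x":21,"y":-33,"z":-5,"rz":0.04,"jaw":4.5},{"x":21,"y":-33,"z":-5,"rz":0.04,"jaw":4.5},{"x":21,"y":-33,"z":-5,"rz":0.04,"jaw":4.5},{"x":21,"y":-33,"z":-5,"rz":0.04,"jaw":4.5},{"x":21,"y":-33,"z":-5,"rz":0.04,"jaw":4.5},{"x":21,"y":-33,"z":-5,"rz":0.04,"jaw":4.5},{"x":21,"y":-33,"z":-5,"rz":0.04,"jaw":4.5},{"x":21,"y":-33,"z":-5,"rz":0.04,"jaw":4.5}]'
python3 -m creep '[{"x":20.9,"y":-33.4,"z":-5},{"x":20.9,"y":-33.4,"z":-5},{"x":20.9,"y":-33.4,"z":-5},{"x":20.9,"y":-33.4,"z":-5},{"x":20.9,"y":-33.4,"z":-5},{"x":20.9,"y":-33.4,"z":-5},{"x":20.9,"y":-33.4,"z":-5},{"x":20.9,"y":-33.4,"z":-5},{"x":20.9,"y":-33.4,"z":-5},{"x":20.9,"y":-33.4,"z":-5}]'
python3 -c "
from h import *
print(arm.observe()['joint_pos']);f=look();cv2.imwrite('pics/a.png',f['pixels'])"
```

```text
[ 1.60461442e+00  2.55501858e-01  1.07462832e-01 -2.45255348e-04
 -1.42386885e+00 -2.84604326e-01]
L C [ 42.7 -13.8] grip [ 43.9 -13.9] off [ 1.2 -0.1] yaw 110 L 88 W 53
R C [44.3 13.9] grip [43.1 13.8] off [-1.2 -0. ] yaw 67 L 87 W 53
R C [45.1 -1. ] grip [43.9 -0.8] off [-1.2  0.3] yaw 53 L 88 W 54
R C [ 46.1 -32.5] grip [ 45.7 -31.4] off [-0.4  1.1] yaw -3 L 82 W 49
R C [ 55.7 -14.3] grip [ 55.5 -13.1] off [-0.3  1.2] yaw -12 L 88 W 53
L C [57.  14.9] grip [55.8 15.1] off [-1.2  0.1] yaw -73 L 87 W 54
L C [56.8  0.5] grip [56.1 -0.4] off [-0.8 -0.9] yaw -14 L 88 W 54
R C [65.6 34.1] grip [64.4 33.7] off [-1.1 -0.4] yaw 84 L 86 W 52
L C [ 67.2 -34.3] grip [ 66.  -33.9] off [-1.1  0.4] yaw -85 L 86 W 52
R C [81.2 30.1] grip [80.5 29.1] off [-0.7 -1. ] yaw 119 L 74 W 63
tcp [13.6 53.3 23.1] yaw -14.4 t 0.25 op 0.08545246673573503validation failed for argument at $[0]...
validation failed for argument at $[0]...
```

View pics/a.png

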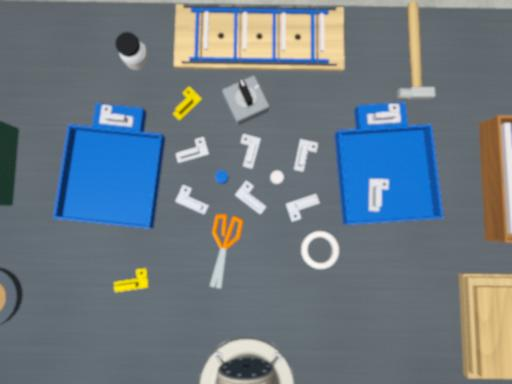

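The picture is the same as the first one. The arm has not moved because both calls were refused, and I suspect each row must hold all seven keys.

```bash
python3 -m creep '[{"x":5,"y":-8,"z":-1,"rx":0,"ry":0,"rz":0.04,"jaw":4.5},{"x":5,"y":-8,"z":-1,"rx":0,"ry":0,"rz":0.04,"jaw":4.5}]'
```

```text
clock: 0.45
tcp_pos: [0.1867, 0.4518, 0.2205]
ee_rot: [0.995, -0.104, 0.0, 0.001]
ft_force: [0.8, -0.1, 0.5]
opening: 0.059
grasp_force: 0.0
```

```bash
python3 -m creep '[{"x":18.4,"y":-29.2,"z":-5,"rx":0,"ry":0,"rz":0,"jaw":4.5},{"x":18.4,"y":-29.2,"z":-5,"rx":0,"ry":0,"rz":0,"jaw":4.5},{"x":18.4,"y":-29.2,"z":-5,"rx":0,"ry":0,"rz":0,"jaw":4.5},{"x":18.4,"y":-29.2,"z":-5,"rx":0,"ry":0,"rz":0,"jaw":4.5},{"x":18.4,"y":-29.2,"z":-5,"rx":0,"ry":0,"rz":0,"jaw":4.5},{"x":18.4,"y":-29.2,"z":-5,"rx":0,"ry":0,"rz":0,"jaw":4.5},{"x":18.4,"y":-29.2,"z":-5,"rx":0,"ry":0,"rz":0,"jaw":4.5},{"x":18.4,"y":-29.2,"z":-5,"rx":0,"ry":0,"rz":0,"jaw":4.5}]'
python3 -m creep '[{"x":18.4,"y":-29.2,"z":-5,"rx":0,"ry":0,"rz":0,"jaw":4.5},{"x":18.4,"y":-29.2,"z":-5,"rx":0,"ry":0,"rz":0,"jaw":4.5},{"x":18.4,"y":-29.2,"z":-5,"rx":0,"ry":0,"rz":0,"jaw":4.5},{"x":18.4,"y":-29.2,"z":-5,"rx":0,"ry":0,"rz":0,"jaw":4.5},{"x":18.4,"y":-29.2,"z":-5,"rx":0,"ry":0,"rz":0,"jaw":4.5},{"x":18.4,"y":-29.2,"z":-5,"rx":0,"ry":0,"rz":0,"jaw":4.5},{"x":18.4,"y":-29.2,"z":-5,"rx":0,"ry":0,"rz":0,"jaw":4.5},{"x":18.4,"y":-29.2,"z":-5,"rx":0,"ry":0,"rz":0,"jaw":4.5}]'
python3 -c "
from h import *
print(arm.observe()['joint_pos']);f=look();cv2.imwrite('pics/a.png',f['pixels'])"
```

```text
clock: 1.25
tcp_pos: [0.3716, 0.156, 0.1704]
ee_rot: [0.994, -0.109, -0.001, 0.001]
ft_force: [-0.1, 1.1, -0.2]
opening: 0.0452
grasp_force: 0.0
clock: 2.05
tcp_pos: [0.5556, -0.1351, 0.1188]
ee_rot: [0.994, -0.107, -0.002, 0.001]
ft_force: [-0.5, 0.2, -1.1]
opening: 0.0452
grasp_force: 0.0
[ 3.54684568e-02  3.57150671e-01 -4.05774337e-02  8.18365023e-04
 -1.17621833e+00  1.31963897e+00]
L C [ 42.8 -14. ] grip [ 44.  -14.1] off [ 1.2 -0.1] yaw 109 L 81 W 51
R C [ 46.1 -32.5] grip [ 45.7 -31.4] off [-0.4  1.1] yaw -3 L 82 W 49
L C [ 55.4 -13.4] grip [ 54.3 -14. ] off [-1.  -0.6] yaw -34 L 77 W 44
R C [65.5 34.1] grip [64.4 33.7] off [-1.1 -0.4] yaw 84 L 86 W 51
R C [ 65.9 -36.5] grip [ 66.4 -35.5] off [0.6 1.1] yaw -52 L 69 W 37
R C [81.3 30.2] grip [80.6 29.2] off [-0.7 -1. ] yaw 119 L 71 W 55
tcp [ 55.5 -13.3  12. ] yaw -12.3 t 2.1 op 0.0451459558727518
```

```bash
python3 -m creep '[{"x":0,"y":0.2,"z":-5,"rx":0,"ry":0,"rz":0,"jaw":4.5},{"x":0,"y":0.2,"z":-9,"rx":0,"ry":0,"rz":0,"jaw":4.5},{"x":0,"y":0.2,"z":-11,"rx":0,"ry":0,"rz":0,"jaw":4.5},{"x":0,"y":0.2,"z":-11.1,"rx":0,"ry":0,"rz":0,"jaw":4.5},{"x":0,"y":0.2,"z":-11.1,"rx":0,"ry":0,"rz":0,"jaw":0},{"x":0,"y":0.2,"z":-11.1,"rx":0,"ry":0,"rz":0,"jaw":0},{"x":0,"y":0.2,"z":-11.1,"rx":0,"ry":0,"rz":0,"jaw":0},{"x":0,"y":0.2,"z":-11.1,"rx":0,"ry":0,"rz":0,"jaw":0},{"x":0,"y":0.2,"z":-11.1,"rx":0,"ry":0,"rz":0,"jaw":0}]'
python3 -m creep '[{"x":0,"y":0,"z":4,"rx":0,"ry":0,"rz":0,"jaw":0},{"x":0,"y":0,"z":8,"rx":0,"ry":0,"rz":0,"jaw":0},{"x":0,"y":0,"z":10,"rx":0,"ry":0,"rz":0,"jaw":0},{"x":0,"y":0,"z":10,"rx":0,"ry":0,"rz":0,"jaw":0}]'
```

```text
clock: 3.0
tcp_pos: [0.5561, -0.1289, 0.0125]
ee_rot: [0.994, -0.105, 0.002, -0.0]
ft_force: [-1.2, 2.2, 7.5]
opening: 0.0109
grasp_force: 61.0
clock: 3.4
tcp_pos: [0.5569, -0.1294, 0.1148]
ee_rot: [0.994, -0.105, 0.004, -0.0]
ft_force: [0.3, 0.2, -1.2]
opening: 0.0108
grasp_force: 59.8
```

```bash
python3 -m creep '[{"x":0.2,"y":26.5,"z":0,"rx":0,"ry":0,"rz":0,"jaw":0},{"x":0.2,"y":26.5,"z":0,"rx":0,"ry":0,"rz":0,"jaw":0},{"x":0.2,"y":26.5,"z":0,"rx":0,"ry":0,"rz":0,"jaw":0},{"x":0.2,"y":26.5,"z":0,"rx":0,"ry":0,"rz":0,"jaw":0},{"x":0.2,"y":26.5,"z":0,"rx":0,"ry":0,"rz":0,"jaw":0},{"x":0.2,"y":26.5,"z":0,"rx":0,"ry":0,"rz":0,"jaw":0},{"x":0.2,"y":26.5,"z":0,"rx":0,"ry":0,"rz":0,"jaw":0}]'
python3 -m creep '[{"x":0.1,"y":26.3,"z":0,"rx":0,"ry":0,"rz":0,"jaw":0},{"x":0.1,"y":26.3,"z":0,"rx":0,"ry":0,"rz":0,"jaw":0},{"x":0.1,"y":26.3,"z":0,"rx":0,"ry":0,"rz":0,"jaw":0},{"x":0.1,"y":26.3,"z":0,"rx":0,"ry":0,"rz":0,"jaw":0},{"x":0.1,"y":26.3,"z":0,"rx":0,"ry":0,"rz":0,"jaw":0},{"x":0.1,"y":26.3,"z":0,"rx":0,"ry":0,"rz":0,"jaw":0},{"x":0.1,"y":26.3,"z":0,"rx":0,"ry":0,"rz":0,"jaw":0},{"x":0.1,"y":26.3,"z":0,"rx":0,"ry":0,"rz":0,"jaw":0}]'
python3 -c "
from h import *
print(arm.observe()['joint_pos']);f=look();cv2.imwrite('pics/b.png',f['pixels'])"
```

```text
clock: 4.1
tcp_pos: [0.5558, 0.138, 0.1094]
ee_rot: [0.995, -0.104, -0.001, 0.0]
ft_force: [0.4, -0.6, -1.2]
opening: 0.0109
grasp_force: 59.7
clock: 4.9
tcp_pos: [0.5577, 0.3972, 0.1097]
ee_rot: [0.994, -0.106, -0.0, 0.001]
ft_force: [-0.6, -0.6, -0.5]
opening: 0.0106
grasp_force: 59.8
[ 8.46401866e-01  5.75004581e-01  2.88190455e-01  4.34153954e-05
 -1.28556180e+00  5.12552085e-01]
L C [ 2.5 -2. ] grip [ 1.4 -1.5] off [-1.1  0.5] yaw -90 L 80 W 33
L C [27.4  6.9] grip [28.2  7.9] off [0.7 1. ] yaw 166 L 99 W 33
L C [ 42.7 -13.8] grip [ 43.9 -13.9] off [ 1.2 -0.1] yaw 109 L 88 W 53
R C [44.3 13.9] grip [43.1 13.8] off [-1.2 -0. ] yaw 67 L 87 W 53
R C [45.1 -1. ] grip [43.9 -0.8] off [-1.2  0.3] yaw 53 L 88 W 54
R C [ 46.1 -32.5] grip [ 45.7 -31.4] off [-0.5  1.1] yaw -3 L 82 W 49
L C [57.  14.9] grip [55.8 15.1] off [-1.2  0.2] yaw -73 L 87 W 54
L C [56.8  0.5] grip [56.1 -0.4] off [-0.8 -0.9] yaw -14 L 88 W 54
L C [61.4 42.8] grip [60.5 43.5] off [-1.   0.7] yaw -102 L 65 W 33
R C [65.6 34.1] grip [64.4 33.7] off [-1.1 -0.4] yaw 84 L 86 W 52
L C [ 67.2 -34.3] grip [ 66.  -33.9] off [-1.1  0.4] yaw -85 L 86 W 52
R C [81.2 30.1] grip [80.5 29.1] off [-0.7 -1. ] yaw 119 L 74 W 63
tcp [55.8 39.7 11. ] yaw -12.2 t 4.95 op 0.010404306096942775
```

View pics/b.png

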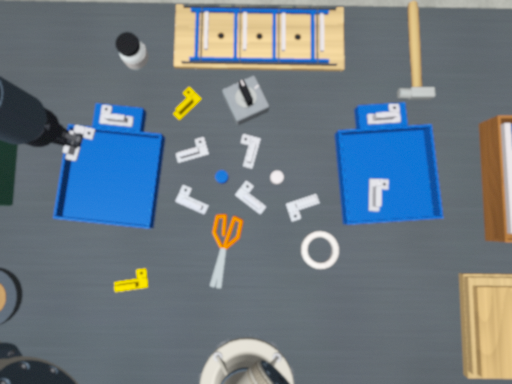

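The view shows the held bracket at about (72,145), over the far outer corner of the left bin. I lower and release it there, then go for the leftover.

```bash
python3 -m creep '[{"x":0,"y":0,"z":-5,"rx":0,"ry":0,"rz":0,"jaw":0},{"x":0,"y":0,"z":-8,"rx":0,"ry":0,"rz":0,"jaw":0},{"x":0,"y":0,"z":-9.3,"rx":0,"ry":0,"rz":0,"jaw":0},{"x":0,"y":0,"z":-9.3,"rx":0,"ry":0,"rz":0,"jaw":0},{"x":0,"y":0,"z":-9.3,"rx":0,"ry":0,"rz":0,"jaw":3},{"x":0,"y":0,"z":-9.3,"rx":0,"ry":0,"rz":0,"jaw":3},{"x":0,"y":0,"z":-9.3,"rx":0,"ry":0,"rz":0,"jaw":3},{"x":0,"y":0,"z":-5,"rx":0,"ry":0,"rz":0,"jaw":3},{"x":0,"y":0,"z":0,"rx":0,"ry":0,"rz":0,"jaw":3}]'
python3 -m creep '[{"x":-5,"y":-35.5,"z":0,"rx":0,"ry":0,"rz":0.16,"jaw":4.5},{"x":-5,"y":-35.5,"z":0,"rx":0,"ry":0,"rz":0.16,"jaw":4.5},{"x":-5,"y":-35.5,"z":0,"rx":0,"ry":0,"rz":0.16,"jaw":4.5},{"x":-5,"y":-35.5,"z":0,"rx":0,"ry":0,"rz":0.16,"jaw":4.5},{"x":-5,"y":-35.5,"z":0,"rx":0,"ry":0,"rz":0.16,"jaw":4.5},{"x":-5,"y":-35.5,"z":0,"rx":0,"ry":0,"rz":0.16,"jaw":4.5},{"x":-5,"y":-35.5,"z":0,"rx":0,"ry":0,"rz":0.16,"jaw":4.5},{"x":-5,"y":-35.5,"z":0,"rx":0,"ry":0,"rz":0.16,"jaw":4.5},{"x":-5,"y":-35.5,"z":0,"rx":0,"ry":0,"rz":0.16,"jaw":4.5},{"x":-5,"y":-35.5,"z":0,"rx":0,"ry":0,"rz":0.16,"jaw":4.5}]'
python3 -m creep '[{"x":-5,"y":-35.6,"z":0,"rx":0,"ry":0,"rz":0,"jaw":4.5},{"x":-5,"y":-35.6,"z":0,"rx":0,"ry":0,"rz":0,"jaw":4.5},{"x":-5,"y":-35.6,"z":0,"rx":0,"ry":0,"rz":0,"jaw":4.5},{"x":-5,"y":-35.6,"z":0,"rx":0,"ry":0,"rz":0,"jaw":4.5},{"x":-5,"y":-35.6,"z":0,"rx":0,"ry":0,"rz":0,"jaw":4.5},{"x":-5,"y":-35.6,"z":0,"rx":0,"ry":0,"rz":0,"jaw":4.5},{"x":-5,"y":-35.6,"z":0,"rx":0,"ry":0,"rz":0,"jaw":4.5},{"x":-5,"y":-35.6,"z":0,"rx":0,"ry":0,"rz":0,"jaw":4.5},{"x":-5,"y":-35.6,"z":0,"rx":0,"ry":0,"rz":0,"jaw":4.5},{"x":-5,"y":-35.6,"z":0,"rx":0,"ry":0,"rz":0,"jaw":4.5}]'
python3 -c "
from h import *
f=look()"
```

```text
clock: 5.85
tcp_pos: [0.5564, 0.3974, 0.1089]
ee_rot: [0.994, -0.105, -0.002, 0.002]
ft_force: [0.9, 0.9, 0.2]
opening: 0.0303
grasp_force: 0.0
clock: 6.85
tcp_pos: [0.5079, 0.0443, 0.1105]
ee_rot: [1.0, -0.025, 0.0, -0.0]
ft_force: [0.6, 0.5, 0.2]
opening: 0.0451
grasp_force: 0.0
clock: 7.85
tcp_pos: [0.4583, -0.3111, 0.11]
ee_rot: [1.0, -0.025, -0.0, -0.0]
ft_force: [-0.0, 0.4, 0.0]
opening: 0.045
grasp_force: 0.0
L C [ 32.9 -15.1] grip [ 33.6 -14.1] off [0.7 1. ] yaw 167 L 92 W 44
L C [ 42.7 -13.8] grip [ 43.9 -13.9] off [ 1.2 -0.1] yaw 110 L 86 W 52
R C [44.3 13.9] grip [43.1 13.8] off [-1.2 -0. ] yaw 67 L 86 W 52
R C [45.1 -1. ] grip [43.9 -0.8] off [-1.2  0.3] yaw 53 L 86 W 52
L C [56.9 14.9] grip [55.7 15.1] off [-1.2  0.1] yaw -72 L 86 W 52
R C [56.2 39.2] grip [56.  40.3] off [-0.3  1.2] yaw -12 L 82 W 57
L C [56.8  0.5] grip [56.1 -0.4] off [-0.8 -0.9] yaw -15 L 86 W 52
R C [65.5 34.1] grip [64.4 33.7] off [-1.1 -0.4] yaw 84 L 86 W 51
R C [81.3 30.2] grip [80.6 29.2] off [-0.7 -1. ] yaw 119 L 72 W 58
tcp [ 45.8 -31.1  11. ] yaw -2.8 t 7.9 op 0.045217965875283185
```

```bash
python3 -m creep '[{"x":0,"y":0,"z":-5,"rx":0,"ry":0,"rz":0,"jaw":4.5},{"x":0,"y":0,"z":-8,"rx":0,"ry":0,"rz":0,"jaw":4.5},{"x":0,"y":0,"z":-9.2,"rx":0,"ry":0,"rz":0,"jaw":4.5},{"x":0,"y":0,"z":-9.2,"rx":0,"ry":0,"rz":0,"jaw":0},{"x":0,"y":0,"z":-9.2,"rx":0,"ry":0,"rz":0,"jaw":0},{"x":0,"y":0,"z":-9.2,"rx":0,"ry":0,"rz":0,"jaw":0},{"x":0,"y":0,"z":-9.2,"rx":0,"ry":0,"rz":0,"jaw":0},{"x":0,"y":0,"z":-9.2,"rx":0,"ry":0,"rz":0,"jaw":0},{"x":0,"y":0,"z":-4,"rx":0,"ry":0,"rz":0,"jaw":0},{"x":0,"y":0,"z":0,"rx":0,"ry":0,"rz":0,"jaw":0}]'
python3 -m creep '[{"x":-0.4,"y":35.9,"z":0,"rx":0,"ry":0,"rz":0,"jaw":0},{"x":-0.4,"y":35.9,"z":0,"rx":0,"ry":0,"rz":0,"jaw":0},{"x":-0.4,"y":35.9,"z":0,"rx":0,"ry":0,"rz":0,"jaw":0},{"x":-0.4,"y":35.9,"z":0,"rx":0,"ry":0,"rz":0,"jaw":0},{"x":-0.4,"y":35.9,"z":0,"rx":0,"ry":0,"rz":0,"jaw":0},{"x":-0.4,"y":35.9,"z":0,"rx":0,"ry":0,"rz":0,"jaw":0},{"x":-0.4,"y":35.9,"z":0,"rx":0,"ry":0,"rz":0,"jaw":0},{"x":-0.4,"y":35.9,"z":0,"rx":0,"ry":0,"rz":0,"jaw":0},{"x":-0.4,"y":35.9,"z":0,"rx":0,"ry":0,"rz":0,"jaw":0}]'
python3 -m creep '[{"x":-0.3,"y":35.9,"z":0,"rx":0,"ry":0,"rz":0,"jaw":0},{"x":-0.3,"y":35.9,"z":0,"rx":0,"ry":0,"rz":0,"jaw":0},{"x":-0.3,"y":35.9,"z":0,"rx":0,"ry":0,"rz":0,"jaw":0},{"x":-0.3,"y":35.9,"z":0,"rx":0,"ry":0,"rz":0,"jaw":0},{"x":-0.3,"y":35.9,"z":0,"rx":0,"ry":0,"rz":0,"jaw":0},{"x":-0.3,"y":35.9,"z":0,"rx":0,"ry":0,"rz":0,"jaw":0},{"x":-0.3,"y":35.9,"z":0,"rx":0,"ry":0,"rz":0,"jaw":0},{"x":-0.3,"y":35.9,"z":0,"rx":0,"ry":0,"rz":0,"jaw":0},{"x":-0.3,"y":35.9,"z":0,"rx":0,"ry":0,"rz":0,"jaw":0},{"x":-0.3,"y":35.9,"z":0,"rx":0,"ry":0,"rz":0,"jaw":0}]'
```

```text
clock: 8.9
tcp_pos: [0.4568, -0.3122, 0.1117]
ee_rot: [1.0, -0.025, -0.001, -0.0]
ft_force: [0.3, -0.7, -0.8]
opening: 0.0106
grasp_force: 60.5
clock: 9.8
tcp_pos: [0.4534, 0.0484, 0.1106]
ee_rot: [1.0, -0.024, 0.0, -0.0]
ft_force: [0.1, -0.0, -1.4]
opening: 0.0105
grasp_force: 60.4
clock: 10.8
tcp_pos: [0.4509, 0.4042, 0.11]
ee_rot: [1.0, -0.026, -0.0, 0.001]
ft_force: [-0.3, -0.7, -1.0]
opening: 0.0107
grasp_force: 60.4
```

```bash
python3 -m creep '[{"x":0,"y":0,"z":-5,"rx":0,"ry":0,"rz":0,"jaw":0},{"x":0,"y":0,"z":-8,"rx":0,"ry":0,"rz":0,"jaw":0},{"x":0,"y":0,"z":-9.1,"rx":0,"ry":0,"rz":0,"jaw":0},{"x":0,"y":0,"z":-9.1,"rx":0,"ry":0,"rz":0,"jaw":0},{"x":0,"y":0,"z":-9.1,"rx":0,"ry":0,"rz":0,"jaw":3},{"x":0,"y":0,"z":-9.1,"rx":0,"ry":0,"rz":0,"jaw":3},{"x":0,"y":0,"z":-9.1,"rx":0,"ry":0,"rz":0,"jaw":3},{"x":0,"y":0,"z":-5,"rx":0,"ry":0,"rz":0,"jaw":3},{"x":0,"y":0,"z":0,"rx":0,"ry":0,"rz":0,"jaw":3}]'
python3 -m creep '[{"x":11,"y":-41,"z":0,"rx":0,"ry":0,"rz":-0.2,"jaw":4.5},{"x":11,"y":-41,"z":0,"rx":0,"ry":0,"rz":-0.2,"jaw":4.5},{"x":11,"y":-41,"z":0,"rx":0,"ry":0,"rz":-0.2,"jaw":4.5},{"x":11,"y":-41,"z":0,"rx":0,"ry":0,"rz":-0.2,"jaw":4.5},{"x":11,"y":-41,"z":0,"rx":0,"ry":0,"rz":-0.2,"jaw":4.5},{"x":11,"y":-41,"z":0,"rx":0,"ry":0,"rz":-0.2,"jaw":4.5},{"x":11,"y":-41,"z":0,"rx":0,"ry":0,"rz":-0.2,"jaw":4.5},{"x":11,"y":-41,"z":0,"rx":0,"ry":0,"rz":-0.2,"jaw":4.5},{"x":11,"y":-41,"z":0,"rx":0,"ry":0,"rz":-0.2,"jaw":4.5},{"x":11,"y":-41,"z":0,"rx":0,"ry":0,"rz":-0.2,"jaw":4.5}]'
python3 -c "
from h import *
f=look();cv2.imwrite('pics/c.png',f['pixels'])"
```

```text
clock: 11.7
tcp_pos: [0.4495, 0.4042, 0.1092]
ee_rot: [1.0, -0.026, -0.002, 0.002]
ft_force: [0.9, 0.6, 0.1]
opening: 0.0302
grasp_force: 0.0
clock: 12.7
tcp_pos: [0.5609, -0.0076, 0.1103]
ee_rot: [0.992, -0.127, 0.0, 0.0]
ft_force: [0.1, 0.0, -0.2]
opening: 0.0451
grasp_force: 0.0
L C [ 42.7 -13.8] grip [ 43.9 -13.9] off [ 1.2 -0.1] yaw 109 L 86 W 51
R C [45.1 -1. ] grip [43.9 -0.7] off [-1.2  0.3] yaw 53 L 86 W 52
L C [57.3 13.9] grip [56.1 14.1] off [-1.2  0.1] yaw -73 L 65 W 52
L C [ 67.2 -34.3] grip [ 66.  -33.9] off [-1.1  0.4] yaw -86 L 86 W 52
L C [ 73.1 -43.1] grip [ 72.  -42.7] off [-1.1  0.4] yaw -87 L 96 W 33
tcp [56.1 -0.6 11. ] yaw -14.6 t 12.75 op 0.04504649459192057
```

View pics/c.png

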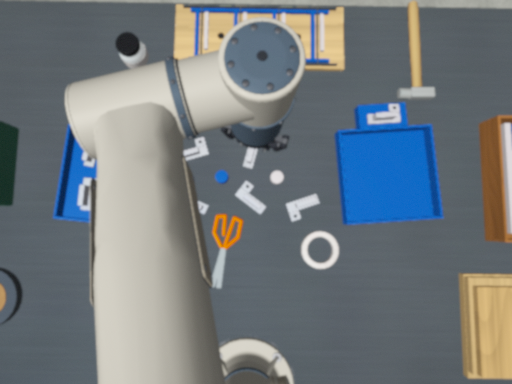

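The gripper now hides its target at (250,155). Two brackets lie in the left bin, at about (88,158) and (85,195). I carry on with the grasp.

```bash
python3 -m creep '[{"x":0,"y":0.1,"z":-5,"rx":0,"ry":0,"rz":0,"jaw":4.5},{"x":0,"y":0.1,"z":-8,"rx":0,"ry":0,"rz":0,"jaw":4.5},{"x":0,"y":0.1,"z":-9.9,"rx":0,"ry":0,"rz":0,"jaw":4.5},{"x":0,"y":0.1,"z":-9.9,"rx":0,"ry":0,"rz":0,"jaw":0},{"x":0,"y":0.1,"z":-9.9,"rx":0,"ry":0,"rz":0,"jaw":0},{"x":0,"y":0.1,"z":-9.9,"rx":0,"ry":0,"rz":0,"jaw":0},{"x":0,"y":0.1,"z":-9.9,"rx":0,"ry":0,"rz":0,"jaw":0},{"x":0,"y":0.1,"z":-9.9,"rx":0,"ry":0,"rz":0,"jaw":0},{"x":0,"y":0,"z":-5,"rx":0,"ry":0,"rz":0,"jaw":0},{"x":0,"y":0,"z":0,"rx":0,"ry":0,"rz":0,"jaw":0}]'
python3 -m creep '[{"x":-0.4,"y":-28.4,"z":0,"rx":0,"ry":0,"rz":0,"jaw":0},{"x":-0.4,"y":-28.4,"z":0,"rx":0,"ry":0,"rz":0,"jaw":0},{"x":-0.4,"y":-28.4,"z":0,"rx":0,"ry":0,"rz":0,"jaw":0},{"x":-0.4,"y":-28.4,"z":0,"rx":0,"ry":0,"rz":0,"jaw":0},{"x":-0.4,"y":-28.4,"z":0,"rx":0,"ry":0,"rz":0,"jaw":0},{"x":-0.4,"y":-28.4,"z":0,"rx":0,"ry":0,"rz":0,"jaw":0},{"x":-0.4,"y":-28.4,"z":0,"rx":0,"ry":0,"rz":0,"jaw":0},{"x":-0.4,"y":-28.4,"z":0,"rx":0,"ry":0,"rz":0,"jaw":0},{"x":-0.4,"y":-28.4,"z":0,"rx":0,"ry":0,"rz":0,"jaw":0}]'
```

```text
clock: 13.75
tcp_pos: [0.5591, -0.0046, 0.1105]
ee_rot: [0.992, -0.125, -0.002, 0.001]
ft_force: [2.1, 0.7, -1.0]
opening: 0.0111
grasp_force: 59.9
clock: 14.65
tcp_pos: [0.5564, -0.2874, 0.1103]
ee_rot: [0.992, -0.125, -0.0, -0.0]
ft_force: [0.1, -0.0, -1.1]
opening: 0.0111
grasp_force: 60.1
```

```bash
python3 -m creep '[{"x":0,"y":0,"z":-5,"rx":0,"ry":0,"rz":0,"jaw":0},{"x":0,"y":0,"z":-8,"rx":0,"ry":0,"rz":0,"jaw":0},{"x":0,"y":0,"z":-9.2,"rx":0,"ry":0,"rz":0,"jaw":0},{"x":0,"y":0,"z":-9.2,"rx":0,"ry":0,"rz":0,"jaw":0},{"x":0,"y":0,"z":-9.2,"rx":0,"ry":0,"rz":0,"jaw":3},{"x":0,"y":0,"z":-9.2,"rx":0,"ry":0,"rz":0,"jaw":3},{"x":0,"y":0,"z":-9.2,"rx":0,"ry":0,"rz":0,"jaw":3},{"x":0,"y":0,"z":-5,"rx":0,"ry":0,"rz":0,"jaw":3},{"x":0,"y":0,"z":0,"rx":0,"ry":0,"rz":0,"jaw":3}]'
python3 -m creep '[{"x":0.1,"y":44,"z":0,"rx":0,"ry":0,"rz":-1.02,"jaw":4.5},{"x":0.1,"y":44,"z":0,"rx":0,"ry":0,"rz":-1.02,"jaw":4.5},{"x":0.1,"y":44,"z":0,"rx":0,"ry":0,"rz":-1.02,"jaw":4.5},{"x":0.1,"y":44,"z":0,"rx":0,"ry":0,"rz":-1.02,"jaw":4.5},{"x":0.1,"y":44,"z":0,"rx":0,"ry":0,"rz":-1.02,"jaw":4.5},{"x":0.1,"y":44,"z":0,"rx":0,"ry":0,"rz":-1.02,"jaw":4.5},{"x":0.1,"y":44,"z":0,"rx":0,"ry":0,"rz":-1.02,"jaw":4.5},{"x":0.1,"y":44,"z":0,"rx":0,"ry":0,"rz":-1.02,"jaw":4.5},{"x":0.1,"y":44,"z":0,"rx":0,"ry":0,"rz":-1.02,"jaw":4.5},{"x":0.1,"y":44,"z":0,"rx":0,"ry":0,"rz":-1.02,"jaw":4.5}]'
python3 -c "
from h import *
f=look()"
```

```text
clock: 15.55
tcp_pos: [0.5549, -0.2876, 0.1092]
ee_rot: [0.992, -0.125, -0.003, -0.0]
ft_force: [1.1, -0.5, 0.8]
opening: 0.03
grasp_force: 0.0
clock: 16.55
tcp_pos: [0.5574, 0.156, 0.1106]
ee_rot: [0.806, -0.592, 0.0, -0.001]
ft_force: [-0.0, -0.4, -0.8]
opening: 0.0453
grasp_force: 0.0
R C [27.5  7.2] grip [27.9  6. ] off [ 0.3 -1.2] yaw 171 L 99 W 32
L C [ 42.7 -13.8] grip [ 43.9 -13.9] off [ 1.2 -0.1] yaw 109 L 87 W 53
R C [44.3 13.9] grip [43.1 13.8] off [-1.2 -0. ] yaw 67 L 87 W 53
R C [45.1 -1. ] grip [43.9 -0.8] off [-1.2  0.3] yaw 53 L 86 W 53
L C [45.9 40.3] grip [45.  39.5] off [-0.9 -0.8] yaw -24 L 87 W 52
R C [56.6 39.4] grip [56.4 38.2] off [-0.2 -1.2] yaw 147 L 91 W 46
L C [ 56.5 -28.1] grip [ 55.8 -29. ] off [-0.8 -0.9] yaw -14 L 83 W 51
L C [ 67.2 -34.3] grip [ 66.  -33.9] off [-1.1  0.4] yaw -85 L 86 W 52
L C [ 73.1 -43.1] grip [ 71.9 -42.7] off [-1.1  0.4] yaw -86 L 97 W 33
tcp [55.8 15.7 11. ] yaw -72.6 t 16.6 op 0.04459365821442263
```

```bash
python3 -m creep '[{"x":0,"y":-0.5,"z":-5,"rx":0,"ry":0,"rz":0,"jaw":4.5},{"x":0,"y":-0.5,"z":-8,"rx":0,"ry":0,"rz":0,"jaw":4.5},{"x":0,"y":-0.5,"z":-9.9,"rx":0,"ry":0,"rz":0,"jaw":4.5},{"x":0,"y":-0.5,"z":-9.9,"rx":0,"ry":0,"rz":0,"jaw":0},{"x":0,"y":-0.5,"z":-9.9,"rx":0,"ry":0,"rz":0,"jaw":0},{"x":0,"y":-0.5,"z":-9.9,"rx":0,"ry":0,"rz":0,"jaw":0},{"x":0,"y":-0.5,"z":-9.9,"rx":0,"ry":0,"rz":0,"jaw":0},{"x":0,"y":-0.5,"z":-9.9,"rx":0,"ry":0,"rz":0,"jaw":0},{"x":0,"y":-0.5,"z":-5,"rx":0,"ry":0,"rz":0,"jaw":0},{"x":0,"y":-0.5,"z":0,"rx":0,"ry":0,"rz":0,"jaw":0}]'
python3 -m creep '[{"x":-11.1,"y":-43.8,"z":0,"rx":0,"ry":0,"rz":0,"jaw":0},{"x":-11.1,"y":-43.8,"z":0,"rx":0,"ry":0,"rz":0,"jaw":0},{"x":-11.1,"y":-43.8,"z":0,"rx":0,"ry":0,"rz":0,"jaw":0},{"x":-11.1,"y":-43.8,"z":0,"rx":0,"ry":0,"rz":0,"jaw":0},{"x":-11.1,"y":-43.8,"z":0,"rx":0,"ry":0,"rz":0,"jaw":0},{"x":-11.1,"y":-43.8,"z":0,"rx":0,"ry":0,"rz":0,"jaw":0},{"x":-11.1,"y":-43.8,"z":0,"rx":0,"ry":0,"rz":0,"jaw":0},{"x":-11.1,"y":-43.8,"z":0,"rx":0,"ry":0,"rz":0,"jaw":0},{"x":-11.1,"y":-43.8,"z":0,"rx":0,"ry":0,"rz":0,"jaw":0},{"x":-11.1,"y":-43.8,"z":0,"rx":0,"ry":0,"rz":0,"jaw":0}]'
python3 -c "
from h import *
f=look();cv2.imwrite('pics/d.png',f['pixels'])"
```

```text
clock: 17.6
tcp_pos: [0.5562, 0.1462, 0.1104]
ee_rot: [0.805, -0.593, -0.001, 0.002]
ft_force: [2.1, 1.2, -1.1]
opening: 0.0112
grasp_force: 59.7
clock: 18.6
tcp_pos: [0.4445, -0.2958, 0.1104]
ee_rot: [0.803, -0.596, 0.0, 0.001]
ft_force: [-0.4, 0.8, -1.2]
opening: 0.0106
grasp_force: 59.9
L C [ 42.7 -13.8] grip [ 43.9 -13.9] off [ 1.2 -0.1] yaw 109 L 86 W 52
R C [44.3 13.9] grip [43.1 13.9] off [-1.2 -0. ] yaw 67 L 86 W 52
R C [45.1 -1. ] grip [43.9 -0.8] off [-1.2  0.3] yaw 53 L 86 W 52
R C [45.3 39.9] grip [44.9 41.1] off [-0.4  1.1] yaw -5 L 83 W 55
R C [56.2 39.2] grip [56.  40.3] off [-0.3  1.2] yaw -12 L 82 W 57
R C [65.6 34.1] grip [64.4 33.7] off [-1.1 -0.4] yaw 84 L 86 W 51
L C [ 73.1 -43.1] grip [ 72.  -42.6] off [-1.1  0.4] yaw -87 L 97 W 32
R C [81.3 30.1] grip [80.6 29.2] off [-0.7 -1. ] yaw 119 L 72 W 59
tcp [ 44.5 -29.4  11. ] yaw -73.1 t 18.65 op 0.010666520954642947
```

View pics/d.png

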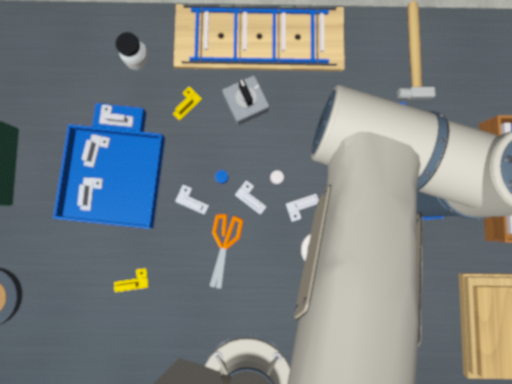

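The two right-hand brackets lie well in the left bin, at (95,150) and (88,193). The other three still lie on the bench at (191,199), (251,197) and (302,207). I set this one down, then pick the next.

```bash
python3 -m creep '[{"x":0,"y":0.5,"z":-5,"rx":0,"ry":0,"rz":0,"jaw":0},{"x":0,"y":0.5,"z":-8,"rx":0,"ry":0,"rz":0,"jaw":0},{"x":0,"y":0.5,"z":-9.2,"rx":0,"ry":0,"rz":0,"jaw":0},{"x":0,"y":0.5,"z":-9.2,"rx":0,"ry":0,"rz":0,"jaw":0},{"x":0,"y":0.5,"z":-9.2,"rx":0,"ry":0,"rz":0,"jaw":3},{"x":0,"y":0.5,"z":-9.2,"rx":0,"ry":0,"rz":0,"jaw":3},{"x":0,"y":0.5,"z":-9.2,"rx":0,"ry":0,"rz":0,"jaw":3},{"x":0,"y":0.5,"z":-5,"rx":0,"ry":0,"rz":0,"jaw":3},{"x":0,"y":0.5,"z":0,"rx":0,"ry":0,"rz":0,"jaw":3}]'
python3 -m creep '[{"x":-0.6,"y":15.0,"z":0,"rx":0,"ry":0,"rz":0.04,"jaw":4.5},{"x":-0.6,"y":15.0,"z":0,"rx":0,"ry":0,"rz":0.04,"jaw":4.5},{"x":-0.6,"y":15.0,"z":0,"rx":0,"ry":0,"rz":0.04,"jaw":4.5},{"x":-0.6,"y":15.0,"z":0,"rx":0,"ry":0,"rz":0.04,"jaw":4.5},{"x":-0.6,"y":15.0,"z":0,"rx":0,"ry":0,"rz":0.04,"jaw":4.5}]'
python3 -c "
from h import *
f=look()"
```

```text
clock: 19.55
tcp_pos: [0.445, -0.2855, 0.1098]
ee_rot: [0.805, -0.593, -0.002, 0.001]
ft_force: [0.8, -1.3, 1.1]
opening: 0.03
grasp_force: 0.0
clock: 20.05
tcp_pos: [0.4409, -0.1351, 0.1108]
ee_rot: [0.817, -0.576, 0.0, -0.0]
ft_force: [0.4, -0.4, -0.3]
opening: 0.0451
grasp_force: 0.0
R C [45.3 39.9] grip [44.9 41.1] off [-0.4  1.1] yaw -5 L 83 W 55
R C [56.2 39.2] grip [56.  40.3] off [-0.3  1.2] yaw -12 L 82 W 57
R C [65.5 34.1] grip [64.4 33.7] off [-1.1 -0.4] yaw 84 L 86 W 51
L C [ 67.2 -34.3] grip [ 66.  -33.9] off [-1.1  0.4] yaw -86 L 86 W 52
L C [ 73.1 -43.1] grip [ 72.  -42.6] off [-1.1  0.4] yaw -87 L 97 W 32
R C [81.3 30.1] grip [80.5 29.2] off [-0.7 -1. ] yaw 119 L 72 W 59
tcp [ 44.1 -13.6  11.1] yaw -70.4 t 20.1 op 0.04523594742151338
```

```bash
python3 -m creep '[{"x":-0.1,"y":-0.2,"z":-5,"rx":0,"ry":0,"rz":0,"jaw":4.5},{"x":-0.1,"y":-0.2,"z":-8,"rx":0,"ry":0,"rz":0,"jaw":4.5},{"x":-0.1,"y":-0.2,"z":-9.9,"rx":0,"ry":0,"rz":0,"jaw":4.5},{"x":-0.1,"y":-0.2,"z":-9.9,"rx":0,"ry":0,"rz":0,"jaw":0},{"x":-0.1,"y":-0.2,"z":-9.9,"rx":0,"ry":0,"rz":0,"jaw":0},{"x":-0.1,"y":-0.2,"z":-9.9,"rx":0,"ry":0,"rz":0,"jaw":0},{"x":-0.1,"y":-0.2,"z":-9.9,"rx":0,"ry":0,"rz":0,"jaw":0},{"x":-0.1,"y":-0.2,"z":-9.9,"rx":0,"ry":0,"rz":0,"jaw":0},{"x":-0.1,"y":-0.2,"z":-5,"rx":0,"ry":0,"rz":0,"jaw":0},{"x":-0.1,"y":-0.2,"z":0,"rx":0,"ry":0,"rz":0,"jaw":0}]'
python3 -m creep '[{"x":7.2,"y":-25.6,"z":0,"rx":0,"ry":0,"rz":0,"jaw":0},{"x":7.2,"y":-25.6,"z":0,"rx":0,"ry":0,"rz":0,"jaw":0},{"x":7.2,"y":-25.6,"z":0,"rx":0,"ry":0,"rz":0,"jaw":0},{"x":7.2,"y":-25.6,"z":0,"rx":0,"ry":0,"rz":0,"jaw":0},{"x":7.2,"y":-25.6,"z":0,"rx":0,"ry":0,"rz":0,"jaw":0},{"x":7.2,"y":-25.6,"z":0,"rx":0,"ry":0,"rz":0,"jaw":0},{"x":7.2,"y":-25.6,"z":0,"rx":0,"ry":0,"rz":0,"jaw":0},{"x":7.2,"y":-25.6,"z":0,"rx":0,"ry":0,"rz":0,"jaw":0}]'
python3 -c "
from h import *
f=look()"
```

```text
clock: 21.1
tcp_pos: [0.4381, -0.1381, 0.1108]
ee_rot: [0.817, -0.577, -0.001, 0.001]
ft_force: [3.2, -0.2, -1.2]
opening: 0.0109
grasp_force: 59.7
clock: 21.9
tcp_pos: [0.5112, -0.394, 0.1099]
ee_rot: [0.816, -0.578, -0.0, -0.0]
ft_force: [-0.3, 0.4, -1.3]
opening: 0.0109
grasp_force: 60.0
R C [44.3 13.9] grip [43.1 13.8] off [-1.2 -0. ] yaw 67 L 87 W 53
L C [ 45.3 -29.2] grip [ 46.4 -28.9] off [1.2 0.3] yaw 129 L 97 W 49
R C [45.1 -1. ] grip [43.9 -0.7] off [-1.2  0.3] yaw 53 L 87 W 53
R C [45.3 39.9] grip [45.  41.1] off [-0.4  1.1] yaw -6 L 83 W 55
R C [56.2 39.2] grip [56.  40.3] off [-0.3  1.2] yaw -12 L 82 W 57
L C [ 56.5 -28.1] grip [ 55.8 -29. ] off [-0.8 -0.9] yaw -14 L 83 W 51
R C [65.6 34.1] grip [64.4 33.7] off [-1.1 -0.4] yaw 84 L 86 W 51
L C [ 67.2 -34.8] grip [ 66.1 -34.3] off [-1.1  0.5] yaw -89 L 95 W 56
R C [81.3 30.1] grip [80.6 29.1] off [-0.7 -1. ] yaw 119 L 73 W 61
tcp [ 51.1 -39.3  11. ] yaw -70.5 t 21.95 op 0.010500084337533694
```

```bash
python3 -m creep '[{"x":0,"y":0,"z":-5,"rx":0,"ry":0,"rz":0,"jaw":0},{"x":0,"y":0,"z":-8,"rx":0,"ry":0,"rz":0,"jaw":0},{"x":0,"y":0,"z":-9.2,"rx":0,"ry":0,"rz":0,"jaw":0},{"x":0,"y":0,"z":-9.2,"rx":0,"ry":0,"rz":0,"jaw":0},{"x":0,"y":0,"z":-9.2,"rx":0,"ry":0,"rz":0,"jaw":3},{"x":0,"y":0,"z":-9.2,"rx":0,"ry":0,"rz":0,"jaw":3},{"x":0,"y":0,"z":-9.2,"rx":0,"ry":0,"rz":0,"jaw":3},{"x":0,"y":0,"z":-5,"rx":0,"ry":0,"rz":0,"jaw":3},{"x":0,"y":0,"z":0,"rx":0,"ry":0,"rz":0,"jaw":3}]'
python3 -m creep '[{"x":-7.2,"y":38.7,"z":0,"rx":0,"ry":0,"rz":-0.99,"jaw":4.5},{"x":-7.2,"y":38.7,"z":0,"rx":0,"ry":0,"rz":-0.99,"jaw":4.5},{"x":-7.2,"y":38.7,"z":0,"rx":0,"ry":0,"rz":-0.99,"jaw":4.5},{"x":-7.2,"y":38.7,"z":0,"rx":0,"ry":0,"rz":-0.99,"jaw":4.5},{"x":-7.2,"y":38.7,"z":0,"rx":0,"ry":0,"rz":-0.99,"jaw":4.5},{"x":-7.2,"y":38.7,"z":0,"rx":0,"ry":0,"rz":-0.99,"jaw":4.5},{"x":-7.2,"y":38.7,"z":0,"rx":0,"ry":0,"rz":-0.99,"jaw":4.5},{"x":-7.2,"y":38.7,"z":0,"rx":0,"ry":0,"rz":-0.99,"jaw":4.5},{"x":-7.2,"y":38.7,"z":0,"rx":0,"ry":0,"rz":-0.99,"jaw":4.5},{"x":-7.2,"y":38.7,"z":0,"rx":0,"ry":0,"rz":-0.99,"jaw":4.5}]'
python3 -c "
from h import *
f=look();cv2.imwrite('pics/e.png',f['pixels'])"
```

```text
clock: 22.85
tcp_pos: [0.51, -0.3934, 0.1092]
ee_rot: [0.817, -0.577, -0.003, 0.0]
ft_force: [1.9, -0.1, 0.6]
opening: 0.0302
grasp_force: 0.0
clock: 23.85
tcp_pos: [0.4393, -0.0048, 0.111]
ee_rot: [-0.446, 0.895, 0.0, 0.001]
ft_force: [0.4, -0.3, 0.3]
opening: 0.0449
grasp_force: 0.0
L C [27.5  6.9] grip [28.2  7.8] off [0.7 0.9] yaw 166 L 99 W 32
L C [ 45.8 -28.4] grip [ 44.6 -28.3] off [-1.2  0.1] yaw -72 L 83 W 48
L C [ 50.1 -39.6] grip [ 51.3 -39.7] off [ 1.2 -0.1] yaw 108 L 89 W 48
R C [56.2 39.2] grip [56.  40.3] off [-0.3  1.2] yaw -12 L 82 W 57
L C [ 56.5 -28.1] grip [ 55.8 -29.1] off [-0.8 -0.9] yaw -14 L 83 W 51
R C [65.6 34.1] grip [64.4 33.7] off [-1.1 -0.4] yaw 84 L 86 W 51
L C [ 67.2 -34.3] grip [ 66.  -33.9] off [-1.1  0.4] yaw -85 L 86 W 52
L C [ 73.1 -43.1] grip [ 72.  -42.7] off [-1.1  0.4] yaw -86 L 97 W 33
R C [81.3 30.1] grip [80.6 29.2] off [-0.7 -1. ] yaw 119 L 73 W 60
tcp [44.  -0.6 11.1] yaw 232.9 t 23.9 op 0.04513608686064701
```

View pics/e.png

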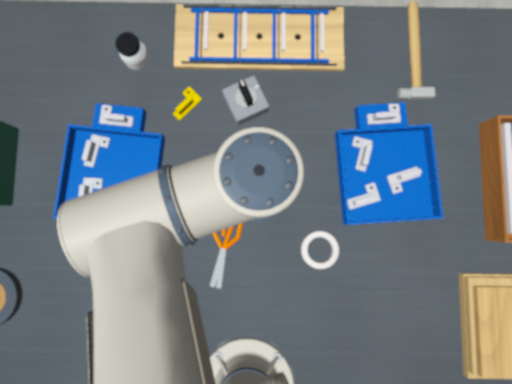

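The right bin holds its three left-hand brackets at (363,154), (404,179) and (365,197), all rib up. The arm is over the next right-hand one.

```bash
python3 -m creep '[{"x":0,"y":-0.1,"z":-5,"rx":0,"ry":0,"rz":0,"jaw":4.5},{"x":0,"y":-0.1,"z":-8,"rx":0,"ry":0,"rz":0,"jaw":4.5},{"x":0,"y":-0.1,"z":-9.9,"rx":0,"ry":0,"rz":0,"jaw":4.5},{"x":0,"y":-0.1,"z":-9.9,"rx":0,"ry":0,"rz":0,"jaw":0},{"x":0,"y":-0.1,"z":-9.9,"rx":0,"ry":0,"rz":0,"jaw":0},{"x":0,"y":-0.1,"z":-9.9,"rx":0,"ry":0,"rz":0,"jaw":0},{"x":0,"y":-0.1,"z":-9.9,"rx":0,"ry":0,"rz":0,"jaw":0},{"x":0,"y":-0.1,"z":-9.9,"rx":0,"ry":0,"rz":0,"jaw":0},{"x":0,"y":-0.1,"z":-5,"rx":0,"ry":0,"rz":0,"jaw":0},{"x":0,"y":-0.1,"z":0,"rx":0,"ry":0,"rz":0,"jaw":0}]'
python3 -m creep '[{"x":9.7,"y":29,"z":0,"rx":0,"ry":0,"rz":0,"jaw":0},{"x":9.7,"y":29,"z":0,"rx":0,"ry":0,"rz":0,"jaw":0},{"x":9.7,"y":29,"z":0,"rx":0,"ry":0,"rz":0,"jaw":0},{"x":9.7,"y":29,"z":0,"rx":0,"ry":0,"rz":0,"jaw":0},{"x":9.7,"y":29,"z":0,"rx":0,"ry":0,"rz":0,"jaw":0},{"x":9.7,"y":29,"z":0,"rx":0,"ry":0,"rz":0,"jaw":0},{"x":9.7,"y":29,"z":0,"rx":0,"ry":0,"rz":0,"jaw":0},{"x":9.7,"y":29,"z":0,"rx":0,"ry":0,"rz":0,"jaw":0},{"x":9.7,"y":29,"z":0,"rx":0,"ry":0,"rz":0,"jaw":0}]'
python3 -c "
from h import *
f=look()"
```

```text
clock: 24.9
tcp_pos: [0.4381, -0.0086, 0.1109]
ee_rot: [-0.444, 0.896, 0.0, -0.002]
ft_force: [1.5, 1.7, -1.5]
opening: 0.0109
grasp_force: 59.8
clock: 25.8
tcp_pos: [0.536, 0.281, 0.1102]
ee_rot: [-0.444, 0.896, -0.0, -0.0]
ft_force: [-0.4, -1.3, 0.2]
opening: 0.0107
grasp_force: 60.0
R C [44.3 13.9] grip [43.1 13.9] off [-1.2 -0. ] yaw 67 L 88 W 53
L C [ 45.8 -28.4] grip [ 44.6 -28.3] off [-1.2  0.1] yaw -72 L 83 W 48
L C [45.7 40.4] grip [44.8 39.6] off [-0.9 -0.8] yaw -24 L 89 W 52
L C [ 50.1 -39.6] grip [ 51.3 -39.7] off [ 1.2 -0.1] yaw 108 L 89 W 49
L C [ 56.5 -28.1] grip [ 55.8 -29. ] off [-0.8 -0.9] yaw -14 L 83 W 51
L C [65.3 34.5] grip [66.  33.6] off [ 0.7 -1. ] yaw 62 L 90 W 40
L C [ 67.2 -34.3] grip [ 66.  -33.9] off [-1.1  0.4] yaw -85 L 86 W 52
R C [81.3 30.1] grip [80.5 29.1] off [-0.7 -1. ] yaw 119 L 74 W 63
tcp [53.6 28.1 11. ] yaw 232.7 t 25.85 op 0.010651357734113366
```

```bash
python3 -m creep '[{"x":0,"y":0.2,"z":-5,"rx":0,"ry":0,"rz":0,"jaw":0},{"x":0,"y":0.2,"z":-8,"rx":0,"ry":0,"rz":0,"jaw":0},{"x":0,"y":0.2,"z":-9.2,"rx":0,"ry":0,"rz":0,"jaw":0},{"x":0,"y":0.2,"z":-9.2,"rx":0,"ry":0,"rz":0,"jaw":0},{"x":0,"y":0.2,"z":-9.2,"rx":0,"ry":0,"rz":0,"jaw":3},{"x":0,"y":0.2,"z":-9.2,"rx":0,"ry":0,"rz":0,"jaw":3},{"x":0,"y":0.2,"z":-9.2,"rx":0,"ry":0,"rz":0,"jaw":3},{"x":0,"y":0.2,"z":-5,"rx":0,"ry":0,"rz":0,"jaw":3},{"x":0,"y":0.2,"z":0,"rx":0,"ry":0,"rz":0,"jaw":3}]'
python3 -m creep '[{"x":-10.5,"y":-14.4,"z":0,"rx":0,"ry":0,"rz":0.25,"jaw":4.5},{"x":-10.5,"y":-14.4,"z":0,"rx":0,"ry":0,"rz":0.25,"jaw":4.5},{"x":-10.5,"y":-14.4,"z":0,"rx":0,"ry":0,"rz":0.25,"jaw":4.5},{"x":-10.5,"y":-14.4,"z":0,"rx":0,"ry":0,"rz":0.25,"jaw":4.5},{"x":-10.5,"y":-14.4,"z":0,"rx":0,"ry":0,"rz":0.25,"jaw":4.5},{"x":-10.5,"y":-14.4,"z":0,"rx":0,"ry":0,"rz":0.25,"jaw":4.5},{"x":-10.5,"y":-14.4,"z":0,"rx":0,"ry":0,"rz":0.25,"jaw":4.5}]'
python3 -c "
from h import *
f=look();cv2.imwrite('pics/f.png',f['pixels'])"
```

```text
clock: 26.75
tcp_pos: [0.5352, 0.2826, 0.1094]
ee_rot: [-0.444, 0.896, -0.001, -0.003]
ft_force: [2.6, 2.1, 0.6]
opening: 0.0303
grasp_force: 0.0
clock: 27.45
tcp_pos: [0.4323, 0.1404, 0.1106]
ee_rot: [-0.553, 0.833, -0.0, 0.001]
ft_force: [-0.1, -0.2, -0.8]
opening: 0.0453
grasp_force: 0.0
L C [27.5  7. ] grip [28.2  8. ] off [0.7 1. ] yaw 169 L 99 W 33
L C [ 45.8 -28.4] grip [ 44.6 -28.3] off [-1.2  0.1] yaw -72 L 83 W 48
L C [ 50.1 -39.6] grip [ 51.3 -39.7] off [ 1.2 -0.1] yaw 108 L 89 W 48
L C [ 56.5 -28.1] grip [ 55.8 -29. ] off [-0.8 -0.9] yaw -14 L 83 W 51
R C [65.6 34.1] grip [64.4 33.7] off [-1.1 -0.4] yaw 84 L 86 W 52
L C [ 67.2 -34.3] grip [ 66.  -33.9] off [-1.1  0.4] yaw -86 L 86 W 52
L C [ 73.1 -43.1] grip [ 72.  -42.6] off [-1.1  0.4] yaw -86 L 98 W 34
R C [81.3 30.1] grip [80.6 29.1] off [-0.7 -1. ] yaw 119 L 73 W 61
tcp [43.2 14.1 11. ] yaw 247.1 t 27.5 op 0.044858347709559446
```

```bash
python3 -m creep '[{"x":-0.1,"y":-0.2,"z":-5,"rx":0,"ry":0,"rz":0,"jaw":4.5},{"x":-0.1,"y":-0.2,"z":-8,"rx":0,"ry":0,"rz":0,"jaw":4.5},{"x":-0.1,"y":-0.2,"z":-9.9,"rx":0,"ry":0,"rz":0,"jaw":4.5},{"x":-0.1,"y":-0.2,"z":-9.9,"rx":0,"ry":0,"rz":0,"jaw":0},{"x":-0.1,"y":-0.2,"z":-9.9,"rx":0,"ry":0,"rz":0,"jaw":0},{"x":-0.1,"y":-0.2,"z":-9.9,"rx":0,"ry":0,"rz":0,"jaw":0},{"x":-0.1,"y":-0.2,"z":-9.9,"rx":0,"ry":0,"rz":0,"jaw":0},{"x":-0.1,"y":-0.2,"z":-9.9,"rx":0,"ry":0,"rz":0,"jaw":0},{"x":-0.1,"y":-0.2,"z":-5,"rx":0,"ry":0,"rz":0,"jaw":0},{"x":-0.1,"y":-0.2,"z":0,"rx":0,"ry":0,"rz":0,"jaw":0}]'
python3 -m creep '[{"x":0.4,"y":15.3,"z":0,"rx":0,"ry":0,"rz":0,"jaw":0},{"x":0.4,"y":15.3,"z":0,"rx":0,"ry":0,"rz":0,"jaw":0},{"x":0.4,"y":15.3,"z":0,"rx":0,"ry":0,"rz":0,"jaw":0},{"x":0.4,"y":15.3,"z":0,"rx":0,"ry":0,"rz":0,"jaw":0},{"x":0.4,"y":15.3,"z":0,"rx":0,"ry":0,"rz":0,"jaw":0},{"x":0.4,"y":15.3,"z":0,"rx":0,"ry":0,"rz":0,"jaw":0}]'
```

```text
clock: 28.5
tcp_pos: [0.4293, 0.137, 0.1109]
ee_rot: [-0.553, 0.834, -0.0, -0.002]
ft_force: [2.0, 1.3, -1.6]
opening: 0.011
grasp_force: 59.9
clock: 29.1
tcp_pos: [0.4341, 0.2901, 0.1102]
ee_rot: [-0.552, 0.834, -0.0, -0.0]
ft_force: [0.5, -0.4, -1.7]
opening: 0.0109
grasp_force: 60.0
```

```bash
python3 -m creep '[{"x":0,"y":0,"z":-5,"rx":0,"ry":0,"rz":0,"jaw":0},{"x":0,"y":0,"z":-8,"rx":0,"ry":0,"rz":0,"jaw":0},{"x":0,"y":0,"z":-9.2,"rx":0,"ry":0,"rz":0,"jaw":0},{"x":0,"y":0,"z":-9.2,"rx":0,"ry":0,"rz":0,"jaw":0},{"x":0,"y":0,"z":-9.2,"rx":0,"ry":0,"rz":0,"jaw":3},{"x":0,"y":0,"z":-9.2,"rx":0,"ry":0,"rz":0,"jaw":3},{"x":0,"y":0,"z":-9.2,"rx":0,"ry":0,"rz":0,"jaw":3},{"x":0,"y":0,"z":-5,"rx":0,"ry":0,"rz":0,"jaw":3},{"x":0,"y":0,"z":0,"rx":0,"ry":0,"rz":0,"jaw":3}]'
python3 -m creep '[{"x":-28,"y":23,"z":10,"rx":0,"ry":0,"rz":0.6,"jaw":4.5},{"x":-28,"y":23,"z":10,"rx":0,"ry":0,"rz":0.6,"jaw":4.5},{"x":-28,"y":23,"z":10,"rx":0,"ry":0,"rz":0.6,"jaw":4.5},{"x":-28,"y":23,"z":10,"rx":0,"ry":0,"rz":0.6,"jaw":4.5},{"x":-28,"y":23,"z":10,"rx":0,"ry":0,"rz":0.6,"jaw":4.5},{"x":-28,"y":23,"z":10,"rx":0,"ry":0,"rz":0.6,"jaw":4.5},{"x":-28,"y":23,"z":10,"rx":0,"ry":0,"rz":0.6,"jaw":4.5},{"x":-28,"y":23,"z":10,"rx":0,"ry":0,"rz":0.6,"jaw":4.5},{"x":-28,"y":23,"z":10,"rx":0,"ry":0,"rz":0.6,"jaw":4.5},{"x":-28,"y":23,"z":10,"rx":0,"ry":0,"rz":0.6,"jaw":4.5}]'
python3 - <<'E'
from h import *
print(arm.observe()['joint_pos'])
f=look();g=arm.grab_frame("side")
k=cv2.resize(g["pixels"][140:220,270:390],None,fx=3.3,fy=3.3,interpolation=cv2.INTER_CUBIC)
t=cv2.resize(f["pixels"][60:140,190:310],None,fx=3.3,fy=3.3,interpolation=cv2.INTER_CUBIC)
o=np.zeros((600,800,3),np.uint8);o[:k.shape[0],:k.shape[1]]=k;o[:t.shape[0],400:400+t.shape[1]]=t
o[270:600,:440]=cv2.resize(f["pixels"],(440,330))
o[270:600,440:]=cv2.resize(g["pixels"],(360,330))
cv2.imwrite("pics/g.png",o);np.savez("k.npz",top=f["pixels"],side=g["pixels"])
# knob: dark blobs near it
for n,fr,(x0,y0,x1,y1) in(("top",f,(225,72,275,122)),("side",g,(305,155,355,200))):
    m=(fr["pixels"].max(2)<45).astype(np.uint8);q=np.zeros_like(m);q[y0:y1,x0:x1]=m[y0:y1,x0:x1]
    for c in cv2.findContours(q,cv2.RETR_EXTERNAL,cv2.CHAIN_APPROX_SIMPLE)[0]:
        if cv2.contourArea(c)>15: print(n,cv2.minAreaRect(c),cv2.boundingRect(c))
E
```

```text
clock: 30.0
tcp_pos: [0.4334, 0.2894, 0.1099]
ee_rot: [-0.552, 0.834, -0.001, -0.002]
ft_force: [2.0, 1.4, 1.6]
opening: 0.0301
grasp_force: 0.0
clock: 31.0
tcp_pos: [0.1541, 0.5209, 0.2103]
ee_rot: [0.775, -0.633, 0.0, -0.0]
ft_force: [0.3, -0.0, -1.0]
opening: 0.0448
grasp_force: 0.0
[ 1.57141437e+00  2.48705026e-01  4.66003756e-02  8.52252310e-06
 -1.36868506e+00 -1.37030065e+00]
R C [44.8 29.1] grip [43.6 29.1] off [-1.2 -0. ] yaw 67 L 82 W 48
L C [ 45.9 -28.4] grip [ 44.7 -28.2] off [-1.2  0.2] yaw -73 L 83 W 49
R C [45.3 39.9] grip [44.9 41. ] off [-0.4  1.1] yaw -5 L 83 W 56
L C [ 50.1 -39.6] grip [ 51.3 -39.7] off [ 1.2 -0.1] yaw 108 L 89 W 49
R C [55.  28.1] grip [53.8 28.4] off [-1.2  0.3] yaw 53 L 83 W 49
R C [56.2 39.1] grip [56.  40.3] off [-0.3  1.2] yaw -11 L 82 W 57
L C [ 56.5 -28.1] grip [ 55.8 -29. ] off [-0.8 -0.9] yaw -14 L 83 W 51
R C [65.6 34.1] grip [64.4 33.7] off [-1.1 -0.4] yaw 84 L 86 W 52
L C [ 67.1 -34.3] grip [ 66.  -33.9] off [-1.1  0.4] yaw -85 L 86 W 52
R C [81.3 30.1] grip [80.5 29.1] off [-0.7 -1. ] yaw 119 L 74 W 63
tcp [15.5 52.  21. ] yaw -78.5 t 31.05 op 0.044886571583649934
side ((328.5505676269531, 173.28091430664062), (7.631984710693359, 15.475970268249512), 57.9946174621582) (323, 169, 13, 12)
```

View pics/g.png

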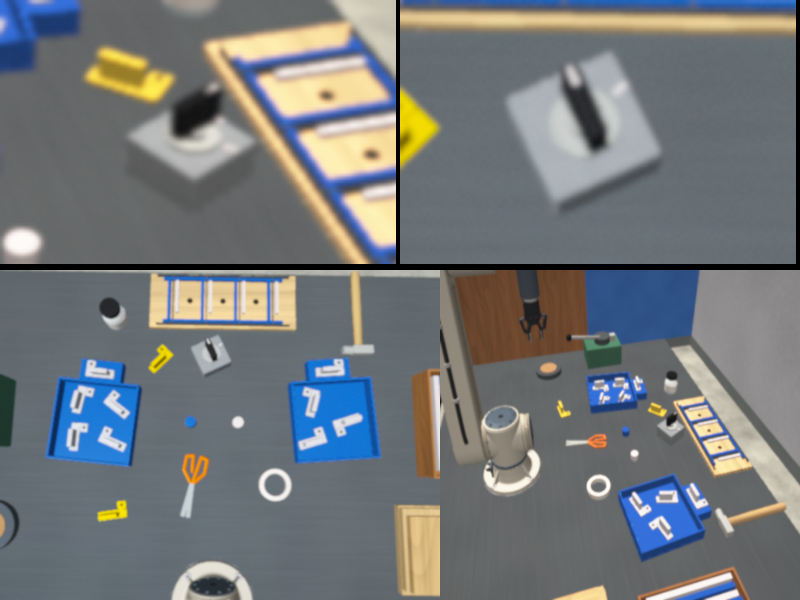

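All seven are sorted: four right-hand brackets in the left bin, three left-hand in the right bin, all rib up, with the plugs where they were. In the top crop the knob's bar runs from a white tip at about (570,72) to (600,145). The box centre is about (584,128), which is (246,99) in the full frame.

```bash
python3 - <<'E'
from h import *
f=arm.grab_frame("top");g=arm.grab_frame("side")
im=rect(f,.045);sub=(slice(130,330),slice(450,650))
hsv=cv2.cvtColor(im,cv2.COLOR_BGR2HSV)
m=np.zeros(im.shape[:2],np.uint8);m[sub]=((hsv[...,2]>125)&(hsv[...,1]<60))[sub]
m=cv2.morphologyEx(m,cv2.MORPH_CLOSE,np.ones((41,41)))
for c in cv2.findContours(m,cv2.RETR_EXTERNAL,cv2.CHAIN_APPROX_SIMPLE)[0]:
    if cv2.contourArea(c)>2000: r=cv2.minAreaRect(c);print("box",w(r[0]),r[1],r[2],np.round([w(p)*100 for p in cv2.boxPoints(r)],1).tolist())
for z in(.056,.094):
    im=rect(f,z);v=im.max(2)
    m=np.zeros(v.shape,np.uint8);m[sub]=(v<70)[sub]
    for c in cv2.findContours(m,cv2.RETR_EXTERNAL,cv2.CHAIN_APPROX_SIMPLE)[0]:
        if cv2.contourArea(c)>300: r=cv2.minAreaRect(c);P=[w(p)*100 for p in cv2.boxPoints(r)];print("bar",z,w(r[0]),r[1],np.round(P,1).tolist())
    if z==.094: cv2.imwrite("pics/k.png",cv2.resize(im[130:330,450:650],(600,600)))
# side view: ray of dark blob centre
v=g["pixels"].max(2);m=np.zeros(v.shape,np.uint8);m[155:200,305:355]=(v<60)[155:200,305:355]
c=max(cv2.findContours(m,cv2.RETR_EXTERNAL,cv2.CHAIN_APPROX_SIMPLE)[0],key=cv2.contourArea)
(u,vv),_,_=r=cv2.minAreaRect(c);print(r)
R=np.array(g["R"]);t=np.array(g["t"]);o=-R.T@t;d=R.T@np.array([(u-g["cx"])/g["fx"],(vv-g["cy"])/g["fy"],1])
print("side at z=.075",(o+d*(.075-o[2])/d[2])*100)
E
```

```text
box [ 0.75128082 -0.01391785] (182.9836883544922, 195.2322540283203) 65.55604553222656 [[79.4000015258789, 11.300000190734863], [87.5, -6.5], [70.80000305175781, -14.100000381469727], [62.79999923706055, 3.700000047683716]]
bar 0.056 [0.69765367 0.00991705] (53.22039031982422, 13.689233779907227) [[71.9000015258789, 2.700000047683716], [72.5, 1.5], [67.5999984741211, -0.699999988079071], [67.0999984741211, 0.5]]
bar 0.094 [0.683461   0.00975128] (50.077457427978516, 12.990803718566895) [[70.30000305175781, 2.5999999046325684], [70.9000015258789, 1.399999976158142], [66.30000305175781, -0.699999988079071], [65.80000305175781, 0.5]]
((328.96148681640625, 172.6923065185547), (8.875203132629395, 16.91835594177246), 56.30992889404297)
side at z=.075 [69.36266698  1.94079054  7.5       ]
```

View pics/k.png

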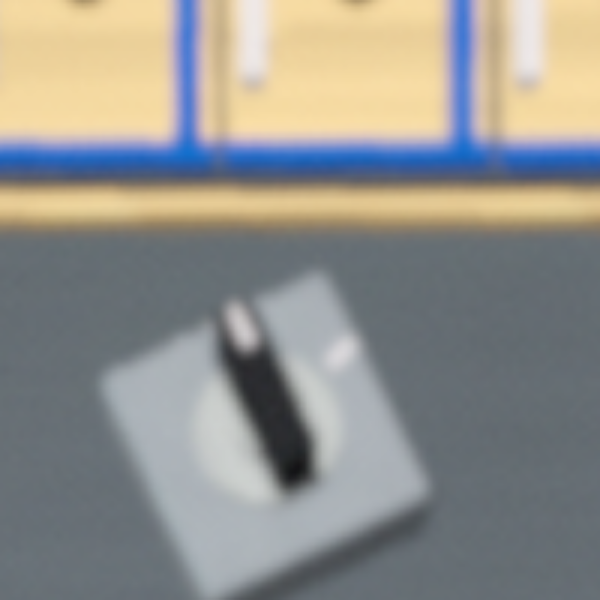

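The bar runs from its white tip at about (237,300) to (295,485), a yaw of about 23°. The box yaw is about 26°, and its axis is near (0.693, 0.013). I go above the knob.

```bash
python3 -m creep '[{"x":27,"y":-25.3,"z":0,"rx":0,"ry":0,"rz":0.88,"jaw":5},{"x":27,"y":-25.3,"z":0,"rx":0,"ry":0,"rz":0.88,"jaw":5},{"x":27,"y":-25.3,"z":0,"rx":0,"ry":0,"rz":0.88,"jaw":5},{"x":27,"y":-25.3,"z":0,"rx":0,"ry":0,"rz":0.88,"jaw":5},{"x":27,"y":-25.3,"z":0,"rx":0,"ry":0,"rz":0.88,"jaw":5},{"x":27,"y":-25.3,"z":0,"rx":0,"ry":0,"rz":0.88,"jaw":5},{"x":27,"y":-25.3,"z":0,"rx":0,"ry":0,"rz":0.88,"jaw":5},{"x":27,"y":-25.3,"z":0,"rx":0,"ry":0,"rz":0.88,"jaw":5},{"x":27,"y":-25.3,"z":0,"rx":0,"ry":0,"rz":0.88,"jaw":5},{"x":27,"y":-25.3,"z":0,"rx":0,"ry":0,"rz":0.88,"jaw":5}]'
python3 -m creep '[{"x":26.8,"y":-25.4,"z":-6,"rx":0,"ry":0,"rz":0.89,"jaw":5},{"x":26.8,"y":-25.4,"z":-6,"rx":0,"ry":0,"rz":0.89,"jaw":5},{"x":26.8,"y":-25.4,"z":-6,"rx":0,"ry":0,"rz":0.89,"jaw":5},{"x":26.8,"y":-25.4,"z":-6,"rx":0,"ry":0,"rz":0.89,"jaw":5},{"x":26.8,"y":-25.4,"z":-6,"rx":0,"ry":0,"rz":0.89,"jaw":5},{"x":26.8,"y":-25.4,"z":-6,"rx":0,"ry":0,"rz":0.89,"jaw":5},{"x":26.8,"y":-25.4,"z":-6,"rx":0,"ry":0,"rz":0.89,"jaw":5},{"x":26.8,"y":-25.4,"z":-6,"rx":0,"ry":0,"rz":0.89,"jaw":5},{"x":26.8,"y":-25.4,"z":-6,"rx":0,"ry":0,"rz":0.89,"jaw":5},{"x":26.8,"y":-25.4,"z":-6,"rx":0,"ry":0,"rz":0.89,"jaw":5}]'
python3 - <<'E'
from h import *
f=look();g=arm.grab_frame("side")
a=cv2.resize(f["pixels"][50:150,180:313],(400,300),interpolation=cv2.INTER_CUBIC);b=cv2.resize(g["pixels"][120:210,270:390],(400,300),interpolation=cv2.INTER_CUBIC)
cv2.imwrite("pics/m.png",np.hstack([a,b]))
E
```

```text
clock: 32.2
tcp_pos: [0.4252, 0.2662, 0.2101]
ee_rot: [0.97, -0.245, -0.0, 0.0]
ft_force: [0.6, 0.7, -0.4]
opening: 0.05
grasp_force: 0.0
clock: 33.2
tcp_pos: [0.6924, 0.0138, 0.1487]
ee_rot: [0.98, 0.198, -0.001, -0.0]
ft_force: [0.2, -0.5, 0.5]
opening: 0.0502
grasp_force: 0.0
L C [ 45.8 -28.4] grip [ 44.6 -28.2] off [-1.2  0.2] yaw -73 L 83 W 48
L C [ 50.1 -39.6] grip [ 51.3 -39.7] off [ 1.2 -0.1] yaw 108 L 89 W 48
L C [ 56.5 -28.1] grip [ 55.8 -29.1] off [-0.8 -0.9] yaw -14 L 83 W 51
L C [ 67.2 -34.3] grip [ 66.  -33.9] off [-1.1  0.4] yaw -85 L 86 W 52
L C [ 73.1 -43.1] grip [ 72.  -42.7] off [-1.1  0.4] yaw -87 L 96 W 32
tcp [69.2  1.5 15. ] yaw 22.9 t 33.25 op 0.05005368072934182
```

View pics/m.png

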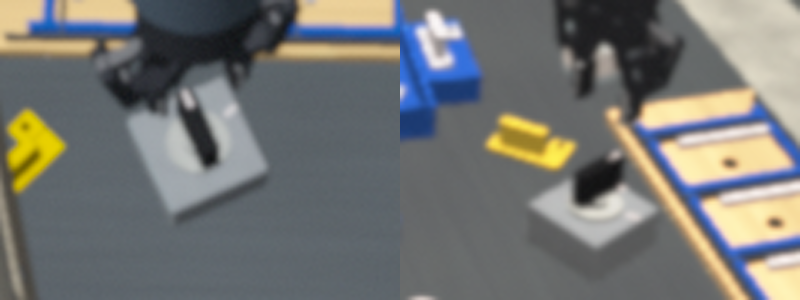

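The gripper's fingers stand above the knob and straddle it in both views: knob at (197,130) in the left crop, (598,180) in the right. I descend and close.

```bash
python3 -m creep '[{"x":0.1,"y":-0.1,"z":-4,"rx":0,"ry":0,"rz":0,"jaw":5},{"x":0.1,"y":-0.1,"z":-6,"rx":0,"ry":0,"rz":0,"jaw":5},{"x":0.1,"y":-0.1,"z":-8,"rx":0,"ry":0,"rz":0,"jaw":5},{"x":0.1,"y":-0.1,"z":-9.1,"rx":0,"ry":0,"rz":0,"jaw":5},{"x":0.1,"y":-0.1,"z":-9.1,"rx":0,"ry":0,"rz":0,"jaw":5}]'
python3 -m creep '[{"x":0,"y":0,"z":0,"rx":0,"ry":0,"rz":0,"jaw":1},{"x":0,"y":0,"z":0,"rx":0,"ry":0,"rz":0,"jaw":1},{"x":0,"y":0,"z":0,"rx":0,"ry":0,"rz":0,"jaw":1},{"x":0,"y":0,"z":0,"rx":0,"ry":0,"rz":0,"jaw":0},{"x":0,"y":0,"z":0,"rx":0,"ry":0,"rz":0,"jaw":0},{"x":0,"y":0,"z":0,"rx":0,"ry":0,"rz":0,"jaw":0}]'; python3 -c "
from cell import arm
s=arm.observe();print(s['tcp_pos'],s['ft_force'],s['moment'],s['ee_rot'],s['opening'])"
```

```text
clock: 33.8
tcp_pos: [0.6923, 0.0139, 0.0585]
ee_rot: [0.98, 0.199, -0.001, -0.0]
ft_force: [0.0, 0.1, -0.5]
opening: 0.0504
grasp_force: 0.0
clock: 34.4
tcp_pos: [0.6944, 0.013, 0.0611]
ee_rot: [0.98, 0.198, 0.001, 0.0]
ft_force: [-1.1, 1.9, 5.4]
opening: 0.0149
grasp_force: 59.1
[0.69438217 0.0130034  0.06114667] [-1.14190905  1.87619453  5.42974207] [0.45651707 0.50893414 0.05001288] [9.80107392e-01 1.98462477e-01 1.46003414e-03 1.18531458e-04] 0.014941781464613547
```

```bash
python3 -m creep '[{"x":0,"y":0,"z":0.8,"rx":0,"ry":0,"rz":0,"jaw":0},{"x":0,"y":0,"z":1.6,"rx":0,"ry":0,"rz":0,"jaw":0},{"x":0,"y":0,"z":2.2,"rx":0,"ry":0,"rz":0,"jaw":0},{"x":0,"y":0,"z":2.6,"rx":0,"ry":0,"rz":0,"jaw":0},{"x":0,"y":0,"z":2.6,"rx":0,"ry":0,"rz":0,"jaw":0},{"x":0,"y":0,"z":2.6,"rx":0,"ry":0,"rz":0,"jaw":0}]'
```

```text
clock: 35.0
tcp_pos: [0.6939, 0.013, 0.0815]
ee_rot: [0.98, 0.198, -0.001, -0.001]
ft_force: [11.4, -2.2, -19.6]
opening: 0.0151
grasp_force: 62.4
```

```bash
python3 -m creep '[{"x":0.1,"y":0,"z":-0.1,"rx":0,"ry":0,"rz":-0.15,"jaw":0},{"x":0.1,"y":0,"z":-0.1,"rx":0,"ry":0,"rz":-0.3,"jaw":0},{"x":0.1,"y":0,"z":-0.1,"rx":0,"ry":0,"rz":-0.45,"jaw":0},{"x":0.1,"y":0,"z":-0.1,"rx":0,"ry":0,"rz":-0.6,"jaw":0},{"x":0.1,"y":0,"z":-0.1,"rx":0,"ry":0,"rz":-0.75,"jaw":0},{"x":0.1,"y":0,"z":-0.1,"rx":0,"ry":0,"rz":-0.9,"jaw":0},{"x":0.1,"y":0,"z":-0.1,"rx":0,"ry":0,"rz":-1.0,"jaw":0},{"x":0.1,"y":0,"z":-0.1,"rx":0,"ry":0,"rz":-1.1,"jaw":0},{"x":0.1,"y":0,"z":-0.1,"rx":0,"ry":0,"rz":-1.15,"jaw":0},{"x":0.1,"y":0,"z":-0.1,"rx":0,"ry":0,"rz":-1.15,"jaw":0}]'; python3 -c "
from cell import arm
import numpy as np
s=arm.observe();q=s['ee_rot'];print(s['moment'],np.degrees(2*np.arctan2(q[1],q[0])),s['opening'])"
```

```text
clock: 36.0
tcp_pos: [0.6939, 0.0121, 0.0815]
ee_rot: [0.93, -0.368, -0.001, 0.001]
ft_force: [6.9, -1.3, -13.6]
opening: 0.0151
grasp_force: 63.0
[-0.98676792 -2.68330713  0.02724315] -43.16346589783512 0.015110057699058061
```

```bash
python3 -m creep '[{"x":0,"y":0,"z":0,"rx":0,"ry":0,"rz":-0.05,"jaw":0},{"x":0,"y":0,"z":0,"rx":0,"ry":0,"rz":-0.1,"jaw":0},{"x":0,"y":0,"z":0,"rx":0,"ry":0,"rz":-0.14,"jaw":0},{"x":0,"y":0,"z":0,"rx":0,"ry":0,"rz":-0.14,"jaw":0}]'; python3 -c "
from cell import arm
import numpy as np
s=arm.observe();q=s['ee_rot'];print(s['moment'],np.degrees(2*np.arctan2(q[1],q[0])),s['opening'])"
```

```text
clock: 36.4
tcp_pos: [0.6939, 0.012, 0.0815]
ee_rot: [0.903, -0.43, -0.001, 0.002]
ft_force: [5.7, -3.2, -13.3]
opening: 0.0154
grasp_force: 89.7
[-1.13997815 -2.58549995  2.25070977] -50.89395046301417 0.015417474931593709
```

The moment rises to 2.25 N m, so the knob is at its stop. I ease the twist slightly and push it in.

```bash
python3 -m creep '[{"x":0,"y":0,"z":-0.5,"rx":0,"ry":0,"rz":0.02,"jaw":0},{"x":0,"y":0,"z":-1.2,"rx":0,"ry":0,"rz":0.02,"jaw":0},{"x":0,"y":0,"z":-1.8,"rx":0,"ry":0,"rz":0.02,"jaw":0},{"x":0,"y":0,"z":-2.3,"rx":0,"ry":0,"rz":0.02,"jaw":0},{"x":0,"y":0,"z":-2.7,"rx":0,"ry":0,"rz":0.02,"jaw":0},{"x":0,"y":0,"z":-2.8,"rx":0,"ry":0,"rz":0.02,"jaw":0},{"x":0,"y":0,"z":-2.8,"rx":0,"ry":0,"rz":0.02,"jaw":0}]'; python3 -c "
from cell import arm
import numpy as np
s=arm.observe();q=s['ee_rot'];print(s['moment'],np.degrees(2*np.arctan2(q[1],q[0])),s['opening'])"
```

```text
clock: 37.1
tcp_pos: [0.6943, 0.012, 0.061]
ee_rot: [0.907, -0.421, 0.001, 0.001]
ft_force: [-12.4, -2.8, 23.0]
opening: 0.0151
grasp_force: 87.6
[-0.82201731  4.40477123  1.96914765] -49.804005535402936 0.01514336629576812
```

```bash
python3 -m creep '[{"x":0,"y":0,"z":0.2,"rx":0,"ry":0,"rz":0.02,"jaw":0},{"x":0,"y":0,"z":0.2,"rx":0,"ry":0,"rz":0.02,"jaw":0},{"x":0,"y":0,"z":0.2,"rx":0,"ry":0,"rz":0.02,"jaw":5},{"x":0,"y":0,"z":0.2,"rx":0,"ry":0,"rz":0.02,"jaw":5},{"x":0,"y":0,"z":0.2,"rx":0,"ry":0,"rz":0.02,"jaw":5},{"x":0,"y":0,"z":0.2,"rx":0,"ry":0,"rz":0.02,"jaw":5},{"x":0,"y":0,"z":3,"rx":0,"ry":0,"rz":0.02,"jaw":5},{"x":0,"y":0,"z":7,"rx":0,"ry":0,"rz":0.02,"jaw":5},{"x":0,"y":0,"z":12,"rx":0,"ry":0,"rz":0.02,"jaw":5}]'
python3 -m creep '[{"x":-27,"y":25,"z":4,"rx":0,"ry":0,"rz":0.02,"jaw":5},{"x":-27,"y":25,"z":4,"rx":0,"ry":0,"rz":0.02,"jaw":5},{"x":-27,"y":25,"z":4,"rx":0,"ry":0,"rz":0.02,"jaw":5},{"x":-27,"y":25,"z":4,"rx":0,"ry":0,"rz":0.02,"jaw":5},{"x":-27,"y":25,"z":4,"rx":0,"ry":0,"rz":0.02,"jaw":5},{"x":-27,"y":25,"z":4,"rx":0,"ry":0,"rz":0.02,"jaw":5},{"x":-27,"y":25,"z":4,"rx":0,"ry":0,"rz":0.02,"jaw":5},{"x":-27,"y":25,"z":4,"rx":0,"ry":0,"rz":0.02,"jaw":5},{"x":-27,"y":25,"z":4,"rx":0,"ry":0,"rz":0.02,"jaw":5}]'
python3 -m creep '[{"x":-26,"y":25,"z":0,"rx":0,"ry":0,"rz":-0.3,"jaw":5},{"x":-26,"y":25,"z":0,"rx":0,"ry":0,"rz":-0.3,"jaw":5},{"x":-26,"y":25,"z":0,"rx":0,"ry":0,"rz":-0.3,"jaw":5},{"x":-26,"y":25,"z":0,"rx":0,"ry":0,"rz":-0.3,"jaw":5},{"x":-26,"y":25,"z":0,"rx":0,"ry":0,"rz":-0.3,"jaw":5},{"x":-26,"y":25,"z":0,"rx":0,"ry":0,"rz":-0.3,"jaw":5},{"x":-26,"y":25,"z":0,"rx":0,"ry":0,"rz":-0.3,"jaw":5},{"x":-26,"y":25,"z":0,"rx":0,"ry":0,"rz":-0.3,"jaw":5},{"x":-26,"y":25,"z":0,"rx":0,"ry":0,"rz":-0.3,"jaw":5}]'
python3 - <<'E'
from h import *
f=look();g=arm.grab_frame("side")
a=cv2.resize(rect(f,.094)[130:330,450:650],(400,400));b=cv2.resize(g["pixels"][140:220,270:350],(400,400),interpolation=cv2.INTER_CUBIC)
cv2.imwrite("pics/n.png",np.hstack([a,b]))
im=rect(f,.094);v=im.max(2);sub=(slice(130,330),slice(450,650));m=np.zeros(v.shape,np.uint8);m[sub]=(v<70)[sub]
for c in cv2.findContours(m,cv2.RETR_EXTERNAL,cv2.CHAIN_APPROX_SIMPLE)[0]:
    if cv2.contourArea(c)>200: r=cv2.minAreaRect(c);print(np.round([w(p)*100 for p in cv2.boxPoints(r)],1).tolist())
E
```

```text
clock: 38.0
tcp_pos: [0.6933, 0.0129, 0.1751]
ee_rot: [0.911, -0.413, -0.002, 0.001]
ft_force: [1.2, -0.5, 0.3]
opening: 0.0498
grasp_force: 0.0
clock: 38.9
tcp_pos: [0.4228, 0.2649, 0.2169]
ee_rot: [0.916, -0.402, -0.0, -0.001]
ft_force: [0.3, 0.6, -0.2]
opening: 0.05
grasp_force: 0.0
clock: 39.8
tcp_pos: [0.1626, 0.5146, 0.2151]
ee_rot: [0.845, -0.535, 0.0, 0.001]
ft_force: [1.4, -0.5, -0.4]
opening: 0.0501
grasp_force: 0.0
R C [44.8 29.1] grip [43.6 29.1] off [-1.2 -0. ] yaw 67 L 82 W 48
L C [ 45.8 -28.4] grip [ 44.6 -28.3] off [-1.2  0.1] yaw -72 L 83 W 48
R C [45.3 39.9] grip [44.9 41. ] off [-0.4  1.1] yaw -5 L 83 W 56
L C [ 50.1 -39.6] grip [ 51.3 -39.7] off [ 1.2 -0.1] yaw 108 L 89 W 49
L C [ 54.5 -30.1] grip [ 53.8 -31.1] off [-0.7 -1. ] yaw -11 L 83 W 53
R C [55.  28.1] grip [53.9 28.4] off [-1.2  0.3] yaw 53 L 83 W 49
R C [56.2 39.2] grip [56.  40.3] off [-0.3  1.2] yaw -12 L 82 W 57
R C [65.6 34.1] grip [64.4 33.7] off [-1.1 -0.4] yaw 84 L 86 W 52
L C [ 67.1 -34.3] grip [ 66.  -33.9] off [-1.1  0.4] yaw -85 L 86 W 52
R C [81.3 30.1] grip [80.6 29.1] off [-0.7 -1. ] yaw 119 L 74 W 63
tcp [16.4 51.4 21.5] yaw -64.7 t 39.85 op 0.05027478839208637
[[67.19999694824219, 3.700000047683716], [71.0, 0.10000000149011612], [69.9000015258789, -1.2000000476837158], [66.0, 2.4000000953674316]]
```

View pics/n.png

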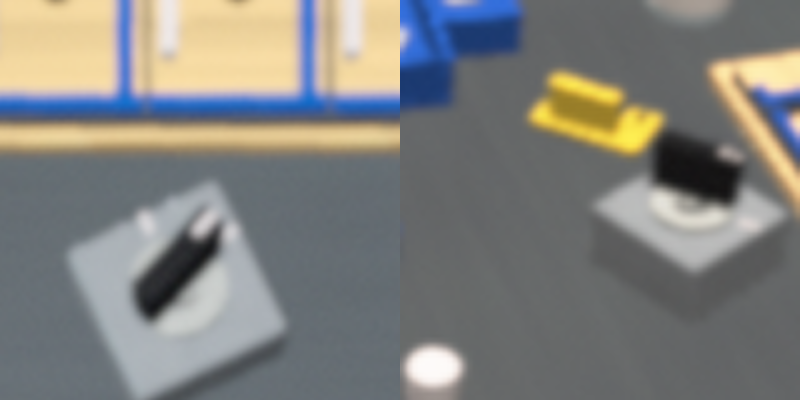

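The knob's marker tip at (205,222) now points toward the index mark at (230,232), and the bar has turned about 68°. One left-hand bracket in the right bin has been shifted about 3 cm, so I check that it is still flat.

```bash
python3 - <<'E'
from h import *
f=arm.grab_frame("top");g=arm.grab_frame("side")
a=cv2.resize(f["pixels"][110:235,325:450],(400,400),interpolation=cv2.INTER_CUBIC);b=cv2.resize(g["pixels"][230:340,250:390],(400,400),interpolation=cv2.INTER_CUBIC)
cv2.imwrite("pics/o.png",np.hstack([a,b]))
E
```

```text
(no output)
```

View pics/o.png

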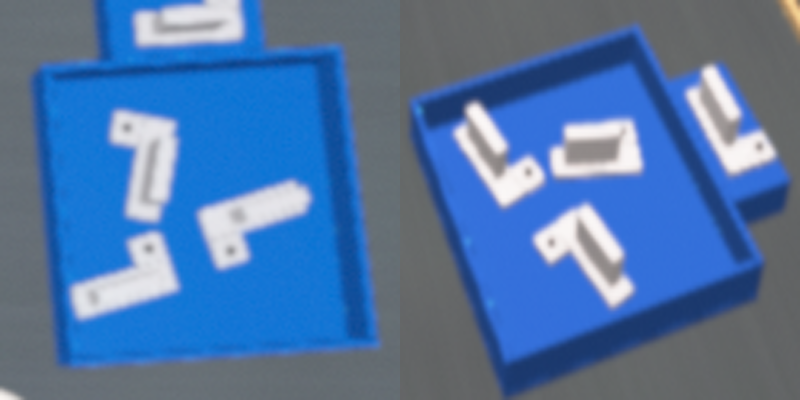

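In both views the three brackets in the right bin lie flat, apart and rib up, with the shifted one at (150,165) in the left crop. I hand the job in.

```bash
python3 -c "
from cell import arm
print(arm.finish_job())"
```

```text
the job is handed in; nothing more can be done
None
```

I sorted all seven loose brackets rib up into their matching bins (four right-hand in the left bin, three left-hand in the right), then pulled the switch up, turned it to its stop and pushed it back in, left the plugs alone, and handed the job in at about 40 s; the hand-in returned no verdict.

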